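# Pry up the stiff assembly plate and shim it

### The job

Lever up the near edge of the heavy blue plate with the orange pry bar over the fulcrum block (the stiff hinge holds it up), then lay the bar flat on the desk clear of the stand. Lift the red shim out of its packed tray, leaving the other two blocks there, and slide it toe first along the middle of the yellow tape lane, flat on the desk, a good 2 cm under the raised edge. Press the plate down until it rests on the shim; do not knock over or shift the bolt figures.

Things in the scene. Friction and masses are not known exactly. Their poses are not given: they have to be found in the camera images.
- stand: Fixed frame of the stand. Origin on the desk below the plate's middle; x points from the plate's free near edge (x = -100 mm) to its hinge, z up. Rubber feet under the near corners at y = +-122 mm, 16 mm wide; between them is empty desk. A clamp block on the plate covers x = +20 to +80, |y| under 70 mm, up to 115 mm above the desk.
- plate_hinge (a joint): Tilt of the plate, rad: 0 = level, underside 18 mm above the desk; grows as the free edge rises (2 mm of edge height per 0.01 rad). The hinge is stiff: raising the free edge takes 21 to 26 N there; it stays where it is left; pushing it down takes 3 to 8 N at the edge. Hinge line: at the underside, 100 mm beyond the stand's origin along x.
- plate_edge (a point): Middle of the free edge's underside on the heavy blue plate (200 mm x, 260 mm y, 12 mm thick, about 2 kg, yellow stripe along the top of this edge). Moves and tilts with the plate: x along the plate towards the hinge, y along the edge, z out of the plate upwards, so its underside is z = 0. The top is bare for 115 mm from this edge.
- fulcrum: Fixed fulcrum, left or right of the middle: wooden base 34 (x) by 50 (y) by 22 mm with a round steel bar (radius 10 mm) along y, crest 32 mm above the desk. Origin on the desk under the crest; the plate's edge is 45 mm further along x. With the blade tip 10 to 14 mm under the edge the pry bar leans about 27 degrees, handle up; bringing it level lifts the edge about 20 mm.
- lane: Two yellow tape lines on the desk (1 mm, seen only, 58 mm apart) that show where the shim goes, on the other side of the middle from the fulcrum. Origin on the desk midway between the lines, 45 mm in front of the plate's free edge; x is the direction in which the shim slides under.
- bar: Pry bar, 200 mm long, 0.35 kg: orange handle 22 mm wide and 24 mm tall from x = -100 to +5 mm, then a flat steel blade 24 mm wide and 5 mm thick up to the tip at x = +100 mm. Flat underside at z = 0, where the origin lies, midway along; x points to the blade tip, z up when it lies flat.
- bar_tip (a point): Blade tip of the bar, at its underside.
- bar_end (a point): Handle end of the bar, at its underside.
- tray: Fixed grey open tray, 102 (x) by 163 (y) by 22 mm, walls and floor 5 mm, holding three blocks side by side along y, touching: the shim in the middle.
- shim: Red shim, 0.16 kg: block 90 (x) by 50 (y) by 28 mm high, with an upright grip fin on top, 34 mm (x) by 18 mm (y), from z = 28 to 68 mm and centred at x = -24 mm. Origin at the middle of its underside; x points to its toe (the end that goes under the plate), which is at x = +45 mm.
- shim_toe (a point): Middle of the upper edge of the shim's toe, 45 mm ahead of the shim's origin and 28 mm above its underside.
- block_a: Pale wooden block 90 by 50 by 28 mm in the tray beside the shim; origin at the middle of its underside.
- block_b: White block 90 by 50 by 28 mm in the tray on the shim's other side; origin at the middle of its underside.
- figure_a: Small standing figure made of bolts, red head, 42 mm wide, 87 mm tall; origin under its foot.
- figure_b: Another bolt figure with a red head, same size.
- figure_c: Bolt figure with a black head, same size.
Not all that is in view belongs to the job. Leave any green look-alike of the fulcrum alone. What is shaped like the block_b but pink is not meant.

How it is judged:
By the outcome, as a careful person would: the job done as asked, in the order asked, and still so for the second after the job is handed in, with the robot touching nothing.
It also fails if it takes over 72 s, if anything falls off the work surface, if the arm or the gripper's body presses on something with over 40 N, if the wrist force passes 120 N, or if a joint passes its speed limit or range.

### The arm

A 6-joint arm with a two-finger parallel gripper is mounted at the origin on the work surface. World frame = base frame: x ahead of the robot, y to its left, z up, the work surface at z = 0. Lengths are in m, angles in rad, forces in N, time in s.
With the tool pointing down it reaches from about 0.35 to 0.775 m from the base axis. Payload 5.5 kg.
Tool frame: the origin (TCP) lies between the finger pads; the fingertips stand env.nose_length ahead of it and the grasp point (between the pads) lies 8 mm behind it (env.nose_length is the distance from the TCP to the fingertips, in m); z points along the fingers, y is the direction in which the jaws open and shut (so a half turn about z gives the same grasp; the last joint's range is limited). The gripper opens to 85 mm and grips with 20 to 120 N. Pads are 22 mm wide; open, the fingers measure 114 mm over their backs; the gripper's body (76 mm by 85 mm) begins 54 mm behind the grasp point. The pads swing forward as they close: fully open they stand 13 mm farther back than shut.
Start: joints at [-1.457, 0.313, 0.046, 1.304, 0, 1.431], TCP at [0.144, -0.557, 0.242] pointing down, gripper open.
Joint ranges: [-2.76, 2.76], [-0.86, 1.69], [-1.03, 1.26], [-2.2, 2.34], [-1.47, 1.5], [-3.14, 3.14]. Speed limits (rad/s): [2.57, 2.57, 3.14, 3.14, 3.14, 3.14].

### API

Orientations are given as a unit quaternion [w, x, y, z].
In Python, from workcell import env gives the robot as it stands. The module is installed in compiled form; this text tells all that it offers.
- The arm moves only by the shell command python3 -m creep 'ROWS' [FORCE]. ROWS is a JSON object of lists of equal length, an entry for each row: "hand": the finger opening in mm, from 0 to 85.4; "delta_pos": the shift along the tool's x, y, z scaled (see below), a list of three; "turn": the turn about the tool's z scaled (see below). In form: {"hand": [hand, ...], "delta_pos": [[dx, dy, dz], ...], "turn": [turn, ...]}. A call has exactly 5 rows; each row shifts and turns the commanded pose from where the row before left it, along the tool's axes as they then stand; what a row does not reach is not made up. The controller multiplies each number of a shift by 0.8 m and each number of a turn by 5 degrees. A row lasts 1/12 s, in which the tool goes at most 41.7 mm and 7.16 degrees, less where a joint would pass 70% of its speed; a pose out of reach is approached as far as the arm can. A call with a number of a shift or a turn outside -1 to 1 is refused whole. A call with a gripper value outside its range is refused whole. The fingers move at their own pace and stop on an object; FORCE is the grip in N (left out, the last holds). Time passes only in rows, so rows that do not move let the fingers close, or fill a call up. It gives the time, the measured TCP pose, the force and the opening at its end, in the units of the state.
- env.get_state(): the state, without advancing time (a new reading comes with each control period).
- env.read_camera(name): name is "side" or "top" or "wrist"; returns a dict with "pixels" (480x640x3 uint8, red, green, blue), "depth" (480x640 float32, m along the optical axis (not along the pixel's ray), 0 where there is no reading), "fx", "fy", "cx", "cy" (pixels), "origin" and "orientation" of the camera in the world. Camera axes: x right, y down, z forward; pixel columns grow to the right and rows downward; lengths in m; the calibration is good to about 2 mm. A picture is of the moment at which its call begins.
- env.hand_in(): hands the job in, once; it reports no verdict.
Trained networks look in the newest picture that a camera, given by its name, has taken for a name from the list of things; names that differ only in an ending like _2 or _b are one class to them, and where a whole thing is asked for, a point or a joint stands for the part that bears it (a point fixed in the world has none). Each returns a list of dicts, best first, with "score" (0 to 1); they miss things now and then, are a little off and sometimes report something else, mostly with a low value. They report only what shows in the picture. A call takes as long as a camera call. They do not tell look-alikes from the thing itself.
- env.find_in(camera, target): "location" ([row, column] in pixels, amid what is visible of it).
- env.pinpoint(camera, target): "location" ([row, column] in pixels: a listed point, or the origin of a listed thing).
The state is a dict: "clock": time; "joint_pos": joint angles; "qvel": joint speeds; "tau": joint torques, N m; "tcp_pos": TCP position; "orientation": TCP orientation; "wrist_force": force on the tool from outside, world axes, zero at the start; "ft_torque": the same for the moment, N m; "finger_gap": finger opening in m.
Only numpy, scipy, OpenCV 4.12 (cv2) and the standard library are available. Lean on these libraries where they do the work, as an engineer would, in place of code of your own. Each camera call takes 0.05 s, during which the arm holds its last target.

## Working session

There is one attempt and no reset: what is moved stays moved. The work goes in short steps, Python scripts to look and compute and a shell command to move; the robot and the scene stay as the last step left them, time stands still between calls to the robot, and variables do not carry over. Pictures are saved under pics/ and viewed, and the job is handed in when it is done.

```bash
mkdir -p pics; ls
python3 - <<'E'
from workcell import env
import cv2
print(env.nose_length, env.get_state())
for c in ["side","top","wrist"]:
    r=env.read_camera(c); cv2.imwrite(f"pics/{c}0.png",r["pixels"][:,:,::-1])
    print(c,r["fx"],r["fy"],r["cx"],r["cy"],r["origin"],r["orientation"])
E
```

```text
pics
0.011 {'clock': 0.0, 'joint_pos': array([-1.45663369e+00,  3.14029240e-01,  4.49979101e-02,  1.30360602e+00,
       -1.06283259e-05,  1.43121449e+00]), 'qvel': array([ 1.33076893e-03,  9.90553140e-05,  7.50067989e-04,  2.78896160e-03,
        2.41049103e-04, -2.97000727e-03]), 'tau': array([ 1.27100855e-03, -4.80631256e+01,  2.98530722e+01,  1.93957973e-02,
       -1.37752281e-04,  7.73541188e-06]), 'tcp_pos': array([ 0.14428443, -0.55610224,  0.24140019]), 'orientation': array([-9.20505775e-04,  9.91962087e-01,  1.26532094e-01,  6.38529618e-06]), 'wrist_force': array([ 1.09809224, -0.08848689,  1.04419706]), 'ft_torque': array([-0.02784442, -0.01147653, -0.0179695 ]), 'finger_gap': 0.08493120877879334}
side 495.0466184456206 495.0466184456206 320.0561555945267 237.6096753894325 [ 0.26852816 -0.9110105   0.64191158] [-0.48373904  0.86235624 -0.13210064  0.06991196]
top 618.7194541230061 618.7194541230061 313.83576135841014 246.5270283700423 [ 0.4011406  -0.00846124  1.35014327] [-0.04390405  0.71019459 -0.70184734  0.03326242]
wrist 396.32516163684346 396.32516163684346 315.7000390346434 244.89347334796517 [ 0.21366615 -0.53758563  0.37309285] [ 0.11221572  0.78286574 -0.60570962 -0.08743411]
```

View pics/side0.png

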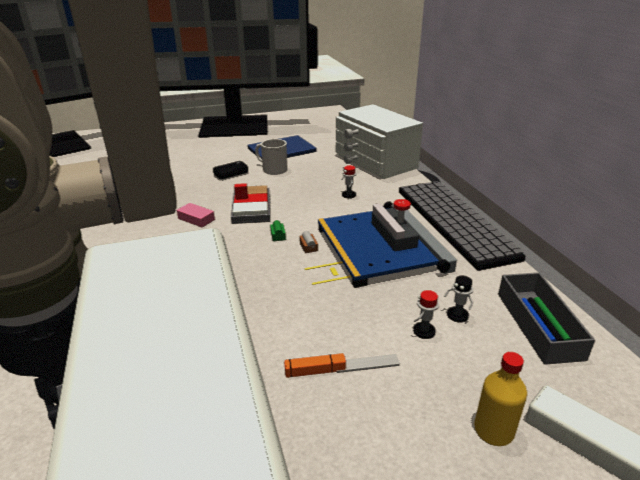

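View pics/top0.png

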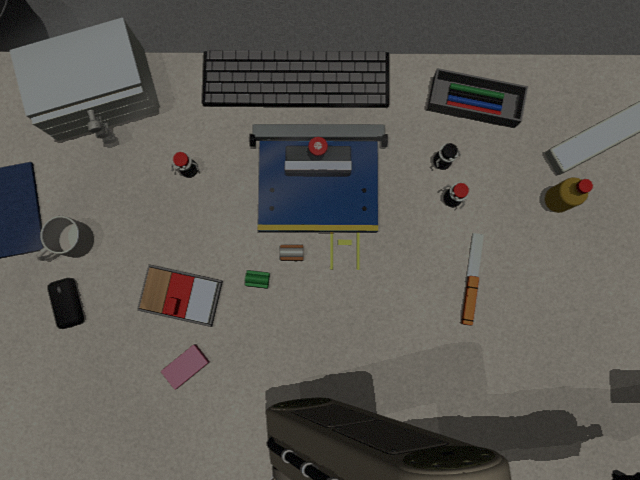

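View pics/wrist0.png

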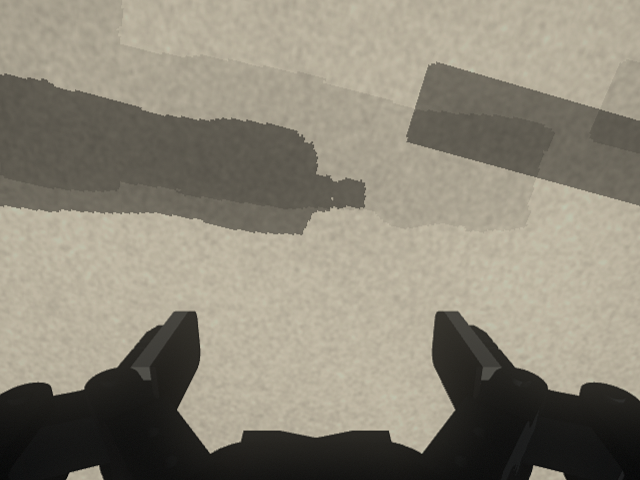

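```bash
cat > h.py <<'E'
from workcell import env
import numpy as np, cv2
from scipy.spatial.transform import Rotation as R
def rot(q): return R.from_quat([q[1],q[2],q[3],q[0]]).as_matrix()
def ray(r,row,col):
    d=np.array([(col-r["cx"])/r["fx"],(row-r["cy"])/r["fy"],1.0]); return rot(r["orientation"])@d
def at_z(r,row,col,z):
    d=ray(r,row,col); o=np.array(r["origin"]); return o+d*(z-o[2])/d[2]
def dep(r,row,col):
    z=r["depth"][int(round(row)),int(round(col))]; return np.array(r["origin"])+ray(r,row,col)*z
def proj(r,p):
    c=rot(r["orientation"]).T@(np.array(p)-r["origin"]); return np.array([r["cy"]+r["fy"]*c[1]/c[2], r["cx"]+r["fx"]*c[0]/c[2]])
def cloud(r):
    v,u=np.mgrid[0:480,0:640]; z=r["depth"]
    d=np.stack([(u-r["cx"])/r["fx"],(v-r["cy"])/r["fy"],np.ones_like(z)],-1)*z[...,None]
    return d@rot(r["orientation"]).T+np.array(r["origin"])
def yaw(s=None):
    s=s or env.get_state(); M=rot(s["orientation"]); return np.degrees(np.arctan2(M[1,0],M[0,0]))
def st():
    s=env.get_state(); print("t %.2f tcp %s yaw %.2f F %s M %s gap %.1f"%(s["clock"],np.round(s["tcp_pos"],4),yaw(s),np.round(s["wrist_force"],1),np.round(s["ft_torque"],2),s["finger_gap"]*1e3)); return s
def go(target,tyaw=None,p=None,y0=None):
    "delta in tool units from measured (or given) pose, total; and turn units"
    s=env.get_state(); p=s["tcp_pos"] if p is None else np.array(p); y0=yaw(s) if y0 is None else y0
    M=rot(s["orientation"]); d=np.array(target)-p
    t=0
    if tyaw is not None: t=(tyaw-y0+90)%180-90
    print("toolframe mm",np.round(M.T@d*1e3,1),"units(now axes)",np.round(M.T@d/0.8,4),"turn deg(tool)",round(-t,2),"units",round(-t/5,2), "world mm",np.round(d*1e3,1))
E
python3 - <<'E'
from h import *
r=env.read_camera("top")
hz={"stand":0,"plate_edge":.018,"fulcrum":0,"lane":0,"bar":0,"bar_tip":0,"bar_end":0,"tray":0,"shim":.005,"shim_toe":.033,"block_a":.005,"block_b":.005,"figure_a":0,"figure_c":0}
for n,z in hz.items():
    for d in env.pinpoint("top",n)[:4]:
        print(n,round(d["score"],2),np.round(d["location"],1),np.round(at_z(r,*d["location"],z),4))
im=r["pixels"][100:400,120:520]
cv2.imwrite("pics/topz.png",cv2.resize(im,(800,600),interpolation=cv2.INTER_CUBIC)[:,:,::-1])
E
```

```text
stand 0.83 [187.4 317. ] [0.6811 0.0075 0.    ]
plate_edge 0.63 [233.8 315.7] [0.5749 0.0088 0.018 ]
fulcrum 0.85 [280.1 259.9] [0.4739 0.1298 0.    ]
fulcrum 0.75 [254.9 290.5] [0.53   0.0638 0.    ]
lane 0.74 [254.9 344.8] [ 0.5313 -0.0552  0.    ]
lane 0.58 [298.7 201.2] [0.4319 0.2571 0.    ]
lane 0.36 [187.8 319.3] [0.6802 0.0024 0.    ]
bar 0.95 [279.1 471.2] [ 0.4815 -0.3303  0.    ]
bar_tip 0.64 [237.8 475.4] [ 0.5722 -0.3409  0.    ]
bar_end 0.87 [322.8 465.2] [ 0.387 -0.316  0.   ]
shim 0.72 [292.8 178.9] [0.4439 0.3052 0.005 ]
shim_toe 0.74 [273.7 183.3] [0.4839 0.2907 0.033 ]
shim_toe 0.24 [295.3 179.7] [0.4378 0.2967 0.033 ]
block_a 0.91 [366.2 186.8] [0.2869 0.2824 0.005 ]
block_a 0.75 [288.  154.1] [0.4537 0.3598 0.005 ]
block_a 0.59 [298.2 204.4] [0.4329 0.2491 0.005 ]
block_b 0.91 [366.2 186.8] [0.2869 0.2824 0.005 ]
block_b 0.75 [288.  154.1] [0.4537 0.3598 0.005 ]
block_b 0.59 [298.2 204.4] [0.4329 0.2491 0.005 ]
figure_a 0.8 [166.9 188.9] [0.7249 0.2941 0.    ]
figure_a 0.68 [159.7 442.2] [ 0.7463 -0.2701  0.    ]
figure_a 0.61 [196.9 449.2] [ 0.6626 -0.2847  0.    ]
figure_c 0.8 [166.9 188.9] [0.7249 0.2941 0.    ]
figure_c 0.68 [159.7 442.2] [ 0.7463 -0.2701  0.    ]
figure_c 0.61 [196.9 449.2] [ 0.6626 -0.2847  0.    ]
```

View pics/topz.png

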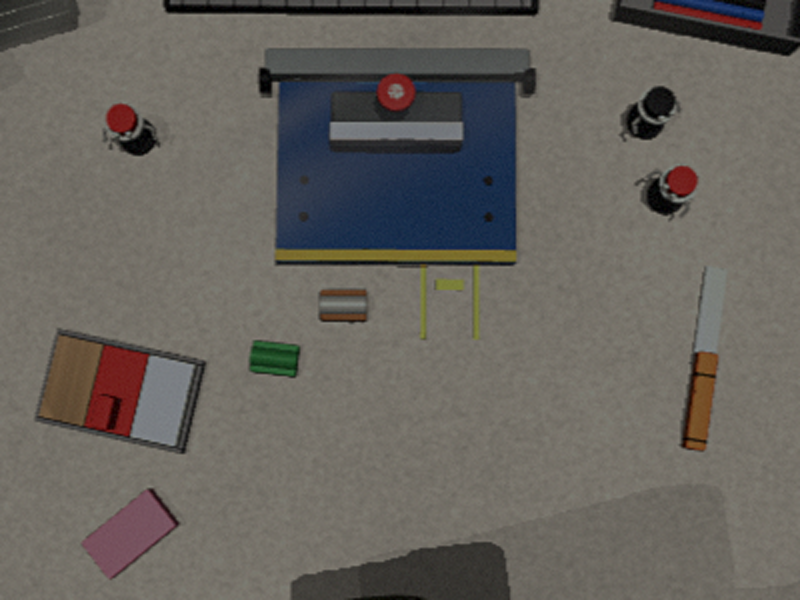

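Run:
```python
from h import *
r=env.read_camera("top"); im=r["pixels"]; hsv=cv2.cvtColor(im,cv2.COLOR_RGB2HSV)
def rect(mask,z,name,win):
    a,b,c,d=win; m=np.zeros_like(mask); m[a:b,c:d]=mask[a:b,c:d]
    vv,uu=np.nonzero(m); P=np.array([at_z(r,v,u,z)[:2] for v,u in zip(vv,uu)])
    (cx,cy),(w,h),_=rr=cv2.minAreaRect((P*1000).astype(np.float32)); bx=cv2.boxPoints(rr)
    e=bx[1]-bx[0]; ang=np.degrees(np.arctan2(e[1],e[0]))
    print(name,len(P),"c",round(cx,1),round(cy,1),"dims",round(w,1),round(h,1),"ang%90",round(ang%90,2),"mean",np.round(P.mean(0)*1e3,1))
    u,s,vt=np.linalg.svd(P-P.mean(0),full_matrices=False); print("  pca",np.degrees(np.arctan2(vt[0,1],vt[0,0]))%180)
H,S,V=cv2.split(hsv)
yel=(H>22)&(H<36)&(S>130); blue=(H>100)&(H<125)&(S>120)
rect(yel,.030,"stripe",(222,234,250,385))
rect(blue,.030,"plate",(130,235,250,390))
rect(yel,0.001,"laneL",(236,275,328,336)); rect(yel,0.001,"laneR",(236,275,354,362))
rect(yel,0.001,"laneall",(236,275,325,365))
sx=(S>60)&((H<20)|(H>170))
rect(sx&(H>3)&(H<20),.024,"handle",(270,330,455,485))
C=cloud(r)
reg=C[236:270,275:310].reshape(-1,3); k=reg[reg[:,2]>.012]; print("fulc", k.min(0),k.max(0),k.mean(0)); t=k[k[:,2]>.029]; print("crest",t.mean(0),t.min(0),t.max(0))
reg=C[230:330,455:490].reshape(-1,3)
k=reg[reg[:,2]>.003];print("bar",len(k),k.min(0),k.max(0)); 
for lo,hi in((.015,.04),(.003,.009)):
  q=k[(k[:,2]>lo)&(k[:,2]<hi)]; m=q.mean(0); vt=np.linalg.svd((q-m)[:,:2],full_matrices=False)[2]; print(lo,len(q),m,np.degrees(np.arctan2(vt[0,1],vt[0,0])))
red=((H<6)|(H>174))&(S>120)
rect(red&(C[...,2]<.045),.033,"shim",(262,325,150,210))
rect(red&(C[...,2]>.055),.073,"fin",(262,325,150,210))
reg=C[255:335,130:230].reshape(-1,3);k=reg[reg[:,2]>.012]
rr=cv2.minAreaRect((k[:,:2]*1000).astype(np.float32));print("tray",rr)
st()
```

```text
stripe 629 c 583.8 5.1 dims 17.4 256.4 ang%90 0.6 mean [587.8   1.1]
  pca 90.35264114981487
plate 5532 c 678.8 13.3 dims 198.9 272.5 ang%90 0.61 mean [661.5 -19.6]
  pca 98.09456378234927
laneL 45 c 537.4 -26.0 dims 70.5 2.2 ang%90 0.55 mean [540.1 -25.5]
  pca 179.9928879571949
laneR 60 c 538.0 -83.0 dims 70.4 2.2 ang%90 0.29 mean [538.8 -83.1]
  pca 0.415883821574198
laneall 161 c 537.7 -54.6 dims 70.5 59.3 ang%90 0.55 mean [546.5 -57. ]
  pca 79.24865622611219
handle 605 c 435.8 -320.5 dims 26.8 104.7 ang%90 81.28 mean [ 435.6 -320.6]
  pca 171.1636614045215
fulc [ 0.4011406  -0.00846124  0.01258674] [0.55040394 0.08587844 1.35014327] [0.53143526 0.06059756 0.04015921]
crest [0.52968948 0.05873647 0.07287479] [ 0.4011406  -0.00846124  0.0290746 ] [0.54236049 0.08484749 1.35014327]
bar 1268 [ 0.37376814 -0.36932674  0.00300717] [ 0.58895756 -0.00846124  1.35014327]
0.015 533 [ 0.4355012  -0.32151489  0.023191  ] 171.2801397700471
0.003 670 [ 0.50392751 -0.3336979   0.0051197 ] 178.3478047592822
shim 786 c 438.8 300.7 dims 49.4 90.0 ang%90 78.21 mean [444.1 297.7]
  pca 175.7546812176866
fin 174 c 433.1 296.3 dims 25.9 75.4 ang%90 65.9 mean [415.6 304.1]
  pca 161.8074689247442
tray ((415.2438049316406, 189.60545349121094), (393.4267578125, 101.98003387451172), 78.08985137939453)
t 0.95 tcp [ 0.1443 -0.5566  0.2423] yaw 14.54 F [ 0.1 -0.6  0.3] M [ 0.02 -0.    0.02] gap 85.3
```

```bash
cat >> h.py <<'E'
def plan(target,tyaw=None,n=5,p=None,y0=None):
    "advise rows: units per row, axes turning as rows go (shift uses axes at row start)"
    s=st(); p=s["tcp_pos"] if p is None else np.array(p); y0=yaw(s) if y0 is None else y0
    d=np.array(target)-p; t=0 if tyaw is None else (tyaw-y0+90)%180-90
    for i in range(n):
        a=np.radians(y0+t*i/n); X=np.array([np.cos(a),np.sin(a),0]);Y=np.array([np.sin(a),-np.cos(a),0])
        print(i,[round(float(v),4) for v in (d@X/n/.8,d@Y/n/.8,-d[2]/n/.8)],"turn",round(-t/n/5,3))
    print("per-row mm",round(np.linalg.norm(d)/n*1e3,1),"turn/row",round(t/n,2))
E
python3 - <<'E'
from h import *
plan([.4056,-.3164,.09],-8.7,10)
r=env.read_camera("top");C=cloud(r)
reg=C[236:272,270:312].reshape(-1,3); k=reg[(reg[:,2]>.012)&(reg[:,2]<.1)&(reg[:,0]<.56)];print(k.min(0),k.max(0)); t=k[k[:,2]>.0285];print(t.mean(0),t.min(0),t.max(0))
E
```

```text
t 0.95 tcp [ 0.1443 -0.5566  0.2423] yaw 14.54 F [ 0.1 -0.6  0.3] M [ 0.02 -0.    0.02] gap 85.3
0 [0.0391, -0.0209, 0.019] turn 0.465
1 [0.0383, -0.0224, 0.019] turn 0.465
2 [0.0373, -0.024, 0.019] turn 0.465
3 [0.0363, -0.0255, 0.019] turn 0.465
4 [0.0353, -0.0269, 0.019] turn 0.465
5 [0.0341, -0.0283, 0.019] turn 0.465
6 [0.033, -0.0297, 0.019] turn 0.465
7 [0.0317, -0.031, 0.019] turn 0.465
8 [0.0305, -0.0323, 0.019] turn 0.465
9 [0.0291, -0.0335, 0.019] turn 0.465
per-row mm 38.6 turn/row -2.32
[0.51686973 0.037409   0.01269537] [0.54997731 0.08621121 0.0365907 ]
[0.53422204 0.06123003 0.03153427] [0.52258749 0.037409   0.02850497] [0.54235341 0.08498804 0.0365907 ]
```

```bash
python3 -m creep '{"hand":[60,60,60,60,60],"delta_pos":[[0.039,-0.021,0.019],[0.038,-0.022,0.019],[0.037,-0.024,0.019],[0.036,-0.0255,0.019],[0.035,-0.027,0.019]],"turn":[0.465,0.465,0.465,0.465,0.465]}' 20
python3 -m creep '{"hand":[60,60,60,60,60],"delta_pos":[[0.034,-0.028,0.019],[0.033,-0.030,0.019],[0.032,-0.031,0.019],[0.0305,-0.032,0.019],[0.029,-0.0335,0.019]],"turn":[0.465,0.465,0.465,0.465,0.465]}'
python3 - <<'E'
from h import *
r=env.read_camera("wrist"); cv2.imwrite("pics/w1.png",r["pixels"][:,:,::-1])
plan([.4056,-.3164,.013],-8.7,5)
C=cloud(r); k=C.reshape(-1,3); q=k[(k[:,2]>.016)&(k[:,2]<.03)&(k[:,0]>.37)&(k[:,0]<.5)&(abs(k[:,1]+.32)<.03)]
if len(q):
  m=q.mean(0); vt=np.linalg.svd((q-m)[:,:2],full_matrices=False)[2]; print(len(q),m,q.min(0),q.max(0),np.degrees(np.arctan2(vt[0,1],vt[0,0])))
  print(cv2.minAreaRect((q[:,:2]*1000).astype(np.float32)))
E
```

```text
clock: 1.42
tcp_pos: [0.2748, -0.4357, 0.1658]
orientation: [0.0, 1.0, 0.024, 0.0]
wrist_force: [0.4, -0.3, -0.4]
finger_gap: 0.0603
clock: 1.83
tcp_pos: [0.4059, -0.3157, 0.0899]
orientation: [0.0, 0.997, -0.077, 0.0]
wrist_force: [0.1, -1.1, 0.9]
finger_gap: 0.0601
t 1.88 tcp [ 0.4083 -0.3103  0.087 ] yaw -8.65 F [ 2.8  4.1 -1.9] M [ 0.28 -0.11  0.05] gap 60.0
0 [-0.0004, 0.0016, 0.0185] turn 0.002
1 [-0.0004, 0.0016, 0.0185] turn 0.002
2 [-0.0004, 0.0016, 0.0185] turn 0.002
3 [-0.0004, 0.0016, 0.0185] turn 0.002
4 [-0.0004, 0.0016, 0.0185] turn 0.002
per-row mm 14.9 turn/row -0.01
8623 [ 0.44056466 -0.3219203   0.02365466] [ 0.38436367 -0.33955845  0.01632217] [ 0.48914378 -0.30321222  0.02665038] 171.18278604813895
((436.6160583496094, -321.287109375), (22.507577896118164, 104.17826080322266), 81.22423553466797)
```

View pics/w1.png

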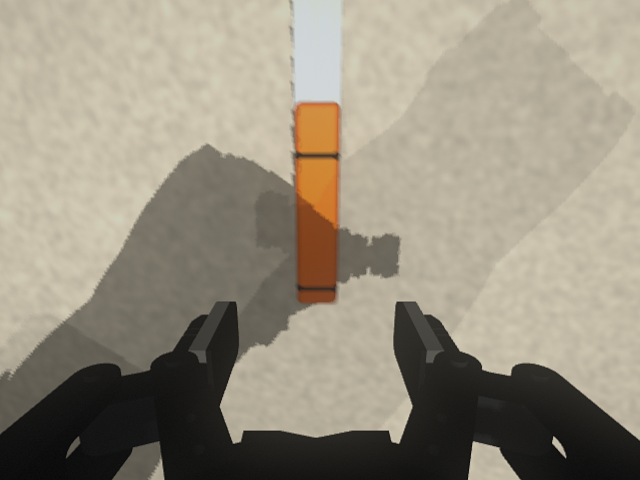

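```bash
python3 -m creep '{"hand":[60,60,60,60,60],"delta_pos":[[0,0,0.024],[0,0,0.024],[0,0,0.024],[0,0,0.024],[0,0,0]],"turn":[0,0,0,0,0]}' 20
python3 -m creep '{"hand":[10,10,10,10,10],"delta_pos":[[0,0,0],[0,0,0],[0,0,0],[0,0,0],[0,0,0]],"turn":[0,0,0,0,0]}' 20
python3 -c "
from h import *
st()"
```

```text
clock: 2.3
tcp_pos: [0.4029, -0.3149, 0.0104]
orientation: [-0.002, 0.997, -0.076, -0.002]
wrist_force: [-0.3, 0.9, 0.0]
finger_gap: 0.0601
clock: 2.72
tcp_pos: [0.4055, -0.3179, 0.015]
orientation: [0.001, 0.997, -0.076, 0.001]
wrist_force: [-0.6, 0.5, 4.3]
finger_gap: 0.0214
t 2.72 tcp [ 0.4055 -0.3179  0.015 ] yaw -8.71 F [-0.6  0.5  4.3] M [0.11 0.11 0.03] gap 21.4
```

```bash
python3 -m creep '{"hand":[10,10,10,10,10],"delta_pos":[[0,0,-0.03],[0,0,-0.03],[0,0,-0.03],[0,0,-0.03],[0,0,-0.03]],"turn":[0,0,0,0,0]}' 20
python3 - <<'E'
from h import *
st()
r=env.read_camera("side"); cv2.imwrite("pics/s1.png",r["pixels"][:,:,::-1])
E
```

```text
clock: 3.13
tcp_pos: [0.404, -0.3164, 0.1344]
orientation: [-0.0, 0.997, -0.076, -0.001]
wrist_force: [-0.0, 0.5, -4.0]
finger_gap: 0.0216
t 3.13 tcp [ 0.404  -0.3164  0.1344] yaw -8.71 F [-0.   0.5 -4. ] M [ 0.01  0.13 -0.02] gap 21.6
```

View pics/s1.png

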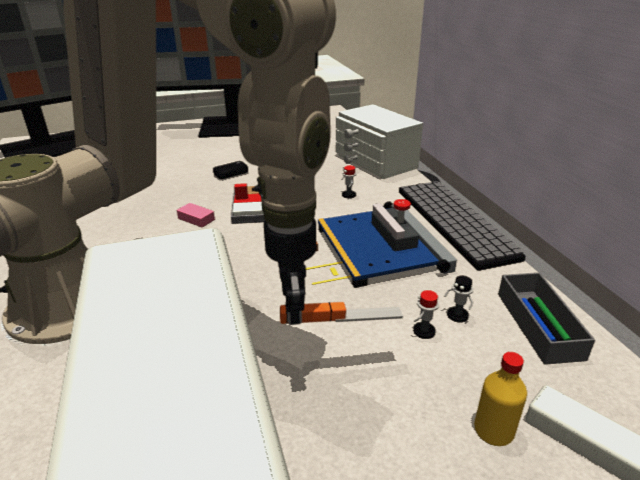

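Run:
```python
from h import *
plan([.380,-.010,.10],0.5,10)
```

```text
t 3.18 tcp [ 0.406  -0.3184  0.1393] yaw -8.71 F [ 1.3 -0.8 -0.4] M [-0.01  0.1   0.02] gap 21.5
0 [-0.0091, -0.0376, 0.0049] turn -0.184
1 [-0.0084, -0.0378, 0.0049] turn -0.184
2 [-0.0078, -0.0379, 0.0049] turn -0.184
3 [-0.0072, -0.038, 0.0049] turn -0.184
4 [-0.0066, -0.0381, 0.0049] turn -0.184
5 [-0.006, -0.0382, 0.0049] turn -0.184
6 [-0.0054, -0.0383, 0.0049] turn -0.184
7 [-0.0048, -0.0384, 0.0049] turn -0.184
8 [-0.0042, -0.0385, 0.0049] turn -0.184
9 [-0.0035, -0.0385, 0.0049] turn -0.184
per-row mm 31.2 turn/row 0.92
```

```bash
python3 -m creep '{"hand":[10,10,10,10,10],"delta_pos":[[-0.009,-0.0376,0.005],[-0.0085,-0.0378,0.005],[-0.008,-0.038,0.005],[-0.007,-0.038,0.005],[-0.0065,-0.038,0.005]],"turn":[-0.184,-0.184,-0.184,-0.184,-0.184]}' 20
python3 -m creep '{"hand":[10,10,10,10,10],"delta_pos":[[-0.006,-0.038,0.005],[-0.0055,-0.038,0.005],[-0.005,-0.0385,0.005],[-0.004,-0.0385,0.005],[-0.0035,-0.0385,0.005]],"turn":[-0.184,-0.184,-0.184,-0.184,-0.184]}' 20
python3 -m creep '{"hand":[10,10,10,10,10],"delta_pos":[[0,0,0.01],[0,0,0.01],[0,0,0.005],[0,0,0],[0,0,0]],"turn":[0,0,0,0,0]}' 20
python3 - <<'E'
from h import *
st()
r=env.read_camera("top"); cv2.imwrite("pics/t2.png",cv2.resize(r["pixels"][180:420,180:500],(800,600))[:,:,::-1])
C=cloud(r)
for d in env.pinpoint("top","bar_tip")[:2]: print(d, at_z(r,*d["location"],.075))
r=env.read_camera("side"); cv2.imwrite("pics/s2.png",r["pixels"][:,:,::-1])
for d in env.pinpoint("side","bar_tip")[:2]: print(d)
E
```

```text
clock: 3.6
tcp_pos: [0.3908, -0.1611, 0.1127]
orientation: [-0.0, 0.999, -0.036, -0.0]
wrist_force: [0.2, -0.2, -4.1]
finger_gap: 0.0216
clock: 4.02
tcp_pos: [0.3776, -0.0074, 0.0929]
orientation: [-0.0, 1.0, 0.004, -0.0]
wrist_force: [0.3, -0.7, -3.3]
finger_gap: 0.0215
clock: 4.43
tcp_pos: [0.3786, -0.0097, 0.0731]
orientation: [0.0, 1.0, 0.003, -0.0]
wrist_force: [0.1, -0.8, -3.2]
finger_gap: 0.0218
t 4.43 tcp [ 0.3786 -0.0097  0.0731] yaw 0.38 F [ 0.1 -0.8 -3.2] M [-0.03  0.14 -0.03] gap 21.8
{'location': [246.1, 322.1], 'score': 0.71} [ 0.54189702 -0.00548063  0.075     ]
{'location': [229.0, 318.6], 'score': 0.55} [0.57759444 0.00219646 0.075     ]
{'location': [244.7, 324.5], 'score': 0.82}
```

View pics/t2.png

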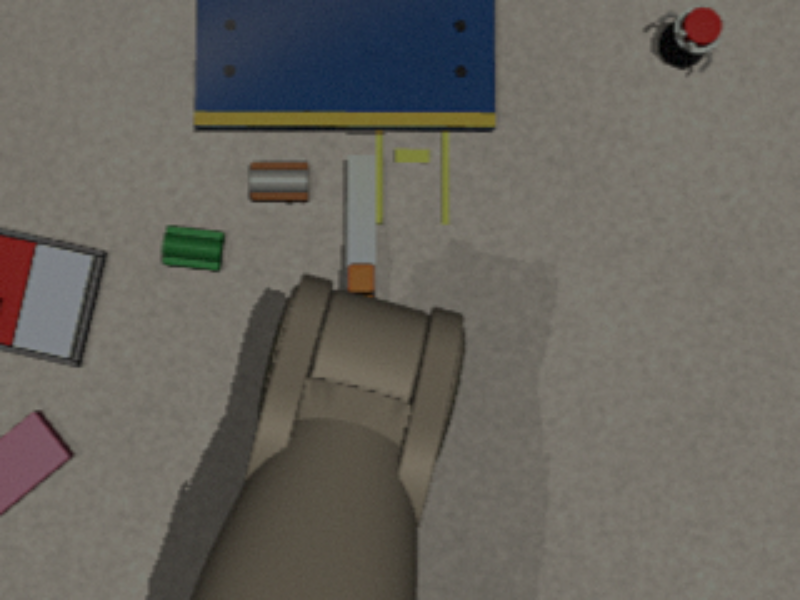

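View pics/s2.png

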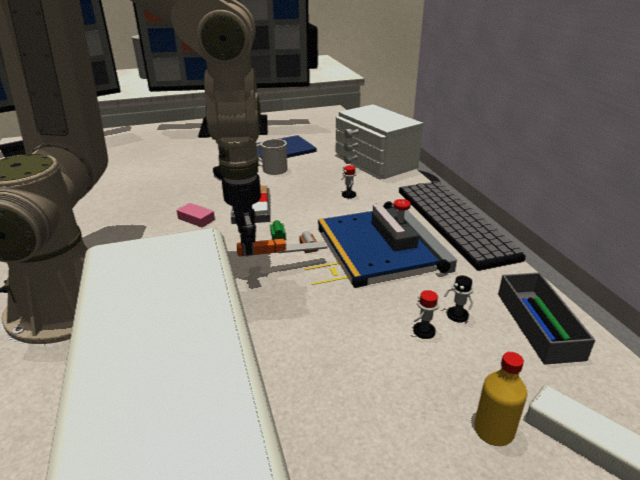

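```bash
cat >> h.py <<'E'
def blade(r,y0,y1,x0,x1,zlo,zhi):
    C=cloud(r).reshape(-1,3); k=C[(C[:,1]>y0)&(C[:,1]<y1)&(C[:,0]>x0)&(C[:,0]<x1)&(C[:,2]>zlo)&(C[:,2]<zhi)]
    if len(k)<10: print("few",len(k)); return k
    f=np.polyfit(k[:,0],k[:,2],1); 
    print("n",len(k),"x",k[:,0].min(),k[:,0].max(),"y",k[:,1].min(),k[:,1].max(),"slope deg",np.degrees(np.arctan(f[0])),"z@min/max",np.polyval(f,[k[:,0].min(),k[:,0].max()]))
    return k
E
python3 - <<'E'
from h import *
r=env.read_camera("top")
blade(r,-.05,.04,.465,.62,.040,.2)
E
```

```text
n 478 x 0.4662101260466784 0.5543013120718787 y -0.02072274199317009 0.002698707239696391 slope deg -4.781318576718957 z@min/max [0.05538193 0.04801363]
```

```bash
python3 -m creep '{"hand":[10,10,10,10,10],"delta_pos":[[0,0,0.02],[0,0,0.02],[0,0,0.0065],[0,0,0],[0.01,0,0]],"turn":[0,0,0,0,0]}' 20
python3 -m creep '{"hand":[10,10,10,10,10],"delta_pos":[[0.015,0,0],[0.015,0,0],[0.006,0,0],[0,0,0],[0,0,0]],"turn":[0,0,0,0,0]}' 20
python3 - <<'E'
from h import *
st()
r=env.read_camera("top")
blade(r,-.05,.025,.485,.57,.006,.2)
E
```

```text
clock: 5.1
tcp_pos: [0.3848, -0.0085, 0.0361]
orientation: [-0.0, 1.0, 0.004, -0.002]
wrist_force: [0.2, 0.5, -4.1]
finger_gap: 0.0217
clock: 5.52
tcp_pos: [0.4157, -0.0085, 0.0366]
orientation: [0.0, 1.0, 0.004, 0.0]
wrist_force: [-0.2, -0.0, -3.7]
finger_gap: 0.0214
t 5.52 tcp [ 0.4157 -0.0085  0.0366] yaw 0.50 F [-0.2 -0.  -3.7] M [-0.02  0.22 -0.04] gap 21.4
n 394 x 0.48859503606753146 0.5696839563269693 y -0.04645790482581765 0.007759807082275083 slope deg -13.54421308893625 z@min/max [0.02536713 0.00583321]
```

Run:
```python
from h import *
r=env.read_camera("top")
k=blade(r,-.018,.003,.485,.57,.008,.2)
for x in np.arange(.45,.62,.01):
    C=cloud(r).reshape(-1,3); q=C[(abs(C[:,0]-x)<.005)&(abs(C[:,1]+.008)<.008)]; print(round(x,3),np.round(np.median(q[:,2]),4),len(q))
```

```text
n 307 x 0.48847353589654935 0.5693300564082304 y -0.01799018943537754 0.002978697190386322 slope deg -13.561936768969389 z@min/max [0.02572486 0.00622046]
0.45 0.4932 78
0.46 0.48 28
0.47 nan 0
0.48 nan 0
0.49 0.0374 20
0.5 0.019 26
0.51 0.0155 34
0.52 0.0145 32
0.53 0.0145 31
0.54 0.0114 33
0.55 0.011 32
0.56 0.0101 40
0.57 0.009 32
0.58 0.0229 49
0.59 0.0308 37
0.6 0.0291 34
0.61 0.0309 39
  return _methods._mean(a, axis=axis, dtype=dtype,
  ret = ret.dtype.type(ret / rcount)
```

```bash
python3 -m creep '{"hand":[10,10,10,10,10],"delta_pos":[[0.001,0,-0.017],[0.003,0,-0.017],[0.004,0,-0.017],[0.004,0,-0.017],[0.005,0,-0.017]],"turn":[0,0,0,0,0]}' 20
python3 - <<'E'
from h import *
st()
r=env.read_camera("top")
C=cloud(r).reshape(-1,3)
for x in np.arange(.51,.66,.01):
    q=C[(abs(C[:,0]-x)<.005)&(abs(C[:,1]+.008)<.008)]; print(round(x,3),np.round(np.median(q[:,2]),4),len(q))
r=env.read_camera("side"); cv2.imwrite("pics/s3.png",cv2.resize(r["pixels"][180:330,180:380],(800,600))[:,:,::-1])
E
```

```text
clock: 6.03
tcp_pos: [0.4279, -0.0082, 0.1047]
orientation: [-0.0, 1.0, 0.004, -0.001]
wrist_force: [0.1, 0.4, -4.5]
finger_gap: 0.0217
t 6.03 tcp [ 0.4279 -0.0082  0.1047] yaw 0.49 F [ 0.1  0.4 -4.5] M [-0.02  0.2   0.02] gap 21.7
0.51 nan 0
0.52 0.046 28
0.53 0.0416 33
0.54 0.0371 37
0.55 0.0327 32
0.56 0.0273 34
0.57 0.0216 38
0.58 0.0285 40
0.59 0.0309 36
0.6 0.0292 34
0.61 0.0295 39
0.62 0.0302 33
0.63 0.0298 33
0.64 0.0304 31
0.65 0.0293 33
0.66 0.0296 32
  return _methods._mean(a, axis=axis, dtype=dtype,
  ret = ret.dtype.type(ret / rcount)
```

View pics/s3.png

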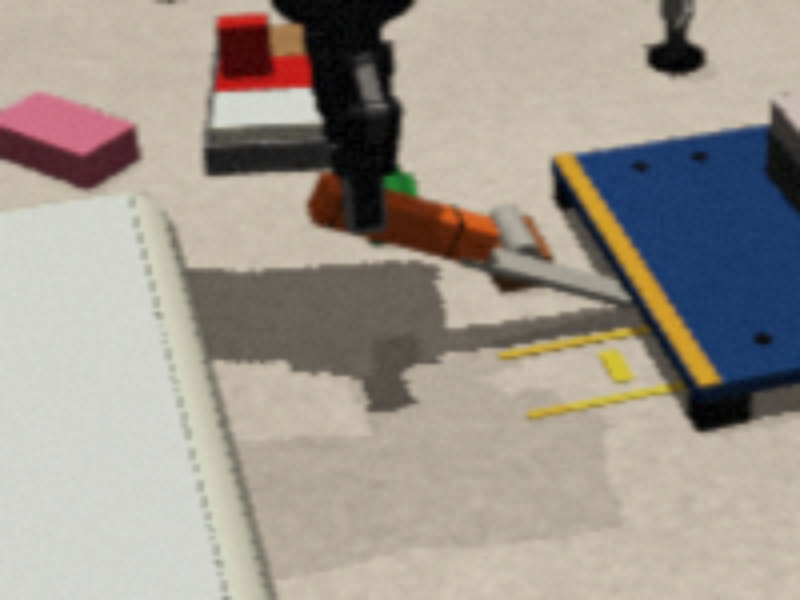

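```bash
python3 -m creep '{"hand":[10,10,10,10,10],"delta_pos":[[0.002,0,-0.0045],[0.002,0,-0.0045],[0,0,0],[-0.020,0,0.008],[-0.020,0,-0.010]],"turn":[0,0,0,0,0]}' 20
python3 -m creep '{"hand":[10,10,10,10,10],"delta_pos":[[-0.016,0,-0.025],[0,-0.02,-0.015],[0,-0.03,0],[0,-0.0375,0],[0,0,0]],"turn":[0,0,0,0,0]}' 20
python3 -m creep '{"hand":[10,10,10,10,10],"delta_pos":[[0,0,0],[0,0,0],[0,0,0],[0,0,0],[0,0,0]],"turn":[0,0,0,0,0]}' 20
python3 - <<'E'
from h import *
st()
r=env.read_camera("top")
C=cloud(r).reshape(-1,3)
k=blade(r,.05,.075,.47,.57,.037,.11)
for x in np.arange(.46,.58,.01):
    q=C[(abs(C[:,0]-x)<.005)&(abs(C[:,1]-.0617)<.008)]; print(round(x,3),np.round(np.median(q[:,2]),4),len(q))
r=env.read_camera("side"); cv2.imwrite("pics/s4.png",cv2.resize(r["pixels"][180:330,180:380],(800,600))[:,:,::-1])
E
```

```text
clock: 6.55
tcp_pos: [0.3987, -0.0084, 0.1109]
orientation: [-0.0, 1.0, 0.004, -0.002]
wrist_force: [-0.8, -0.4, -3.7]
finger_gap: 0.0213
clock: 6.97
tcp_pos: [0.386, 0.0647, 0.1448]
orientation: [-0.001, 1.0, 0.006, -0.0]
wrist_force: [-0.5, 0.4, -3.3]
finger_gap: 0.0217
clock: 7.38
tcp_pos: [0.3869, 0.0605, 0.1449]
orientation: [0.0, 1.0, 0.004, -0.0]
wrist_force: [0.6, -0.0, -3.4]
finger_gap: 0.0214
t 7.38 tcp [0.3869 0.0605 0.1449] yaw 0.40 F [ 0.6 -0.  -3.4] M [-0.04  0.14  0.02] gap 21.4
n 313 x 0.47023529406768627 0.5321317802025499 y 0.050211894472845596 0.07301570482051843 slope deg -29.91019542378181 z@min/max [0.08177436 0.04616765]
0.46 0.0895 31
0.47 0.081 36
0.48 0.0761 31
0.49 0.0705 40
0.5 0.0635 37
0.51 0.0594 31
0.52 0.0528 33
0.53 0.0473 27
0.54 0.0302 28
0.55 0.0193 28
0.56 0.001 33
0.57 -0.0011 31
```

View pics/s4.png

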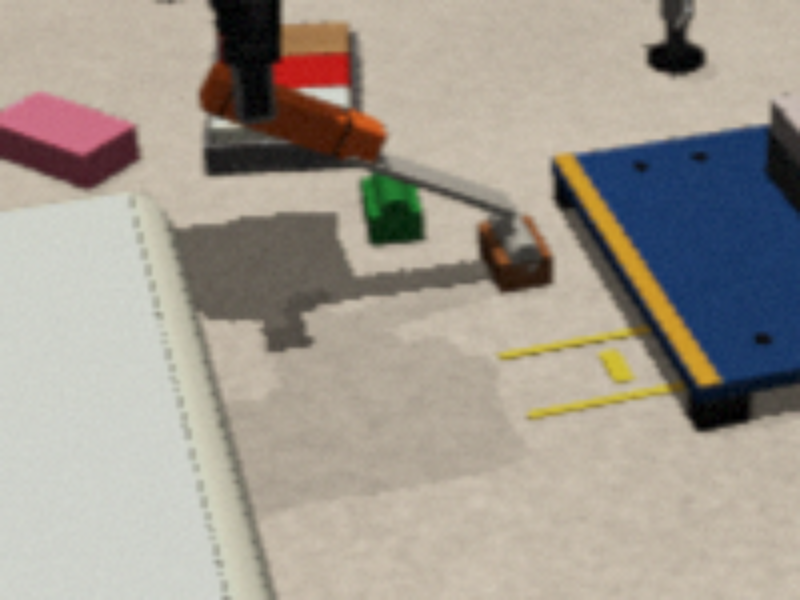

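```bash
python3 -m creep '{"hand":[10,10,10,10,10],"delta_pos":[[0,0,0.007],[0,0,0],[0.017,0,0.0098],[0.017,0,0.0098],[0.010,0,0.006]],"turn":[0,0,0,0,0]}' 20
python3 -m creep '{"hand":[10,10,10,10,10],"delta_pos":[[0.012,0,0.007],[0.012,0,0.007],[0,0,0],[0,0,0],[0,0,0]],"turn":[0,0,0,0,0]}' 20
python3 - <<'E'
from h import *
st()
r=env.read_camera("top")
C=cloud(r).reshape(-1,3)
for x in np.arange(.51,.63,.01):
    q=C[(abs(C[:,0]-x)<.005)&(abs(C[:,1]-.0617)<.008)]; print(round(x,3),np.round(np.median(q[:,2]),4),len(q))
r=env.read_camera("side"); cv2.imwrite("pics/s5.png",cv2.resize(r["pixels"][180:330,180:380],(800,600))[:,:,::-1])
E
```

```text
clock: 7.9
tcp_pos: [0.4232, 0.0614, 0.1184]
orientation: [0.0, 1.0, 0.004, 0.0]
wrist_force: [0.5, 0.1, -2.9]
finger_gap: 0.0216
clock: 8.32
tcp_pos: [0.4408, 0.0618, 0.1077]
orientation: [0.0, 1.0, 0.004, -0.001]
wrist_force: [-0.1, 0.2, -3.1]
finger_gap: 0.0214
t 8.32 tcp [0.4408 0.0618 0.1077] yaw 0.50 F [-0.1  0.2 -3.1] M [-0.02  0.17  0.05] gap 21.4
0.51 nan 0
0.52 nan 0
0.53 0.0388 3
0.54 0.0353 27
0.55 0.0298 29
0.56 0.0251 32
0.57 0.0178 31
0.58 0.025 40
0.59 0.0297 34
0.6 0.0302 32
0.61 0.029 36
0.62 0.0301 39
  return _methods._mean(a, axis=axis, dtype=dtype,
  ret = ret.dtype.type(ret / rcount)
```

View pics/s5.png

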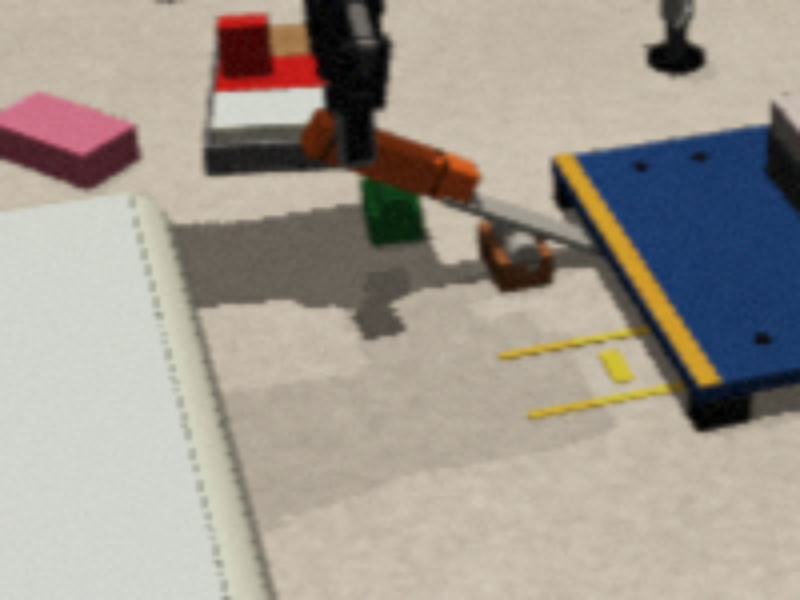

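```bash
python3 -m creep '{"hand":[10,10,10,10,10],"delta_pos":[[-0.005,0,0.008],[-0.005,0,0.009],[-0.005,0,0.009],[-0.005,0,0.010],[-0.004,0,0.010]],"turn":[0,0,0,0,0]}' 40
python3 -m creep '{"hand":[10,10,10,10,10],"delta_pos":[[-0.003,0,0.010],[-0.002,0,0.010],[-0.001,0,0.010],[0,0,0],[0,0,0]],"turn":[0,0,0,0,0]}' 40
python3 - <<'E'
from h import *
st()
r=env.read_camera("top")
C=cloud(r).reshape(-1,3)
for x in np.arange(.54,.70,.01):
    q=C[(abs(C[:,0]-x)<.005)&(abs(C[:,1]-.0617)<.008)]; print(round(x,3),np.round(np.median(q[:,2]),4),len(q))
r=env.read_camera("side"); cv2.imwrite("pics/s6.png",cv2.resize(r["pixels"][180:330,180:380],(800,600))[:,:,::-1])
E
```

```text
clock: 8.83
tcp_pos: [0.423, 0.0615, 0.0724]
orientation: [0.0, 1.0, 0.004, 0.002]
wrist_force: [-2.9, 0.8, 14.4]
finger_gap: 0.0211
clock: 9.25
tcp_pos: [0.4161, 0.0615, 0.0471]
orientation: [0.0, 1.0, 0.004, -0.0]
wrist_force: [-3.4, -0.4, 8.3]
finger_gap: 0.021
t 9.25 tcp [0.4161 0.0615 0.0471] yaw 0.48 F [-3.4 -0.4  8.3] M [-0.07  0.41 -0.1 ] gap 21.0
0.54 0.0358 35
0.55 0.0363 35
0.56 0.036 29
0.57 0.0348 34
0.58 0.0412 42
0.59 0.0472 31
0.6 0.0461 33
0.61 0.0452 31
0.62 0.0444 34
0.63 0.0435 29
0.64 0.0423 38
0.65 0.0429 35
0.66 0.0403 37
0.67 0.0402 35
0.68 0.0405 35
0.69 0.0387 30
```

View pics/s6.png

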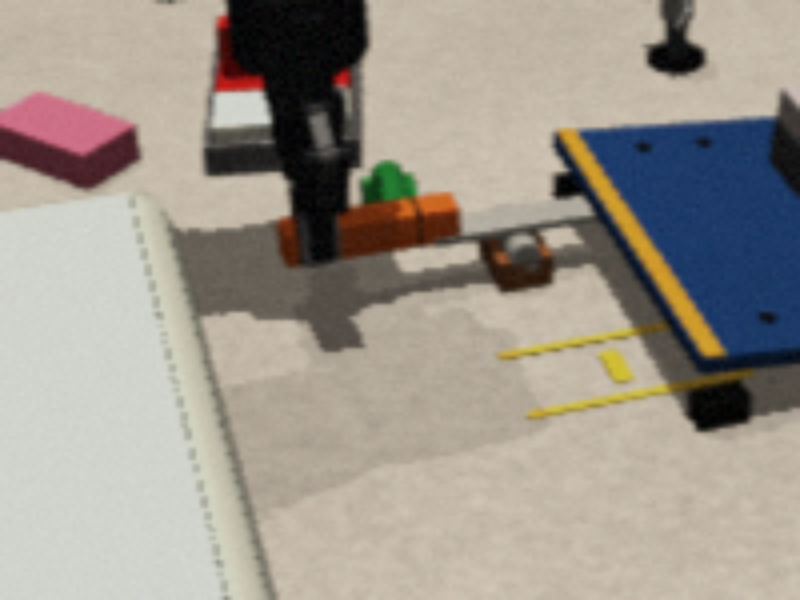

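```bash
python3 -m creep '{"hand":[10,10,10,10,10],"delta_pos":[[0,0,0.006],[0,0,0.006],[0,0,0.004],[0,0,0],[0,0,0]],"turn":[0,0,0,0,0]}' 40
python3 - <<'E'
from h import *
st()
r=env.read_camera("top")
C=cloud(r).reshape(-1,3)
for y in (.06,-.055):
  q=C[(C[:,0]>.585)&(C[:,0]<.68)&(abs(C[:,1]-y)<.02)&(C[:,2]<.08)]; f=np.polyfit(q[:,0],q[:,2],1); print(y,f[0],np.polyval(f,.577))
k=blade(r,.045,.075,.48,.57,.02,.08)
E
```

```text
clock: 9.77
tcp_pos: [0.4149, 0.0616, 0.0344]
orientation: [0.0, 1.0, 0.004, -0.001]
wrist_force: [-7.1, 0.1, 12.7]
finger_gap: 0.0213
t 9.77 tcp [0.4149 0.0616 0.0344] yaw 0.50 F [-7.1  0.1 12.7] M [0.01 1.05 0.03] gap 21.3
0.06 -0.0837100792176767 0.05206545432159039
-0.055 -0.060243256644281956 0.050429389842015206
n 491 x 0.48512434970805096 0.5697148357594564 y 0.046018513407758393 0.0743167228435571 slope deg -3.873557519719132 z@min/max [0.04040462 0.03467704]
```

```bash
python3 -m creep '{"hand":[10,10,10,10,10],"delta_pos":[[0,0,-0.006],[0,0,-0.006],[0,0,-0.006],[0,0,-0.004],[0,0,0]],"turn":[0,0,0,0,0]}' 25
python3 -m creep '{"hand":[10,10,10,10,10],"delta_pos":[[-0.012,0,-0.001],[-0.015,0,-0.001],[-0.020,0,-0.001],[-0.008,0,0],[0,0,0]],"turn":[0,0,0,0,0]}' 25
python3 - <<'E'
from h import *
st()
r=env.read_camera("top")
C=cloud(r).reshape(-1,3)
for y in (.06,-.055):
  q=C[(C[:,0]>.585)&(C[:,0]<.68)&(abs(C[:,1]-y)<.02)&(C[:,2]<.08)]; f=np.polyfit(q[:,0],q[:,2],1); print(y,f[0],np.polyval(f,.577))
k=blade(r,.045,.075,.45,.57,.025,.08)
r=env.read_camera("side"); cv2.imwrite("pics/s7.png",cv2.resize(r["pixels"][180:330,180:380],(800,600))[:,:,::-1])
E
```

```text
clock: 10.23
tcp_pos: [0.417, 0.0615, 0.0521]
orientation: [0.0, 1.0, 0.004, -0.0]
wrist_force: [-0.2, 0.1, -4.1]
finger_gap: 0.0214
clock: 10.65
tcp_pos: [0.3711, 0.0613, 0.0539]
orientation: [-0.0, 1.0, 0.004, -0.001]
wrist_force: [-0.4, 0.1, -3.3]
finger_gap: 0.021
t 10.65 tcp [0.3711 0.0613 0.0539] yaw 0.50 F [-0.4  0.1 -3.3] M [ 0.    0.18 -0.02] gap 21.0
0.06 -0.02228390001325745 0.04753479245099222
-0.055 -0.044468161075282536 0.04932377589962818
n 533 x 0.4504309683709884 0.5472754020726682 y 0.045945461468007785 0.07350031977839777 slope deg -3.7882106725461435 z@min/max [0.04706531 0.04065292]
```

View pics/s7.png

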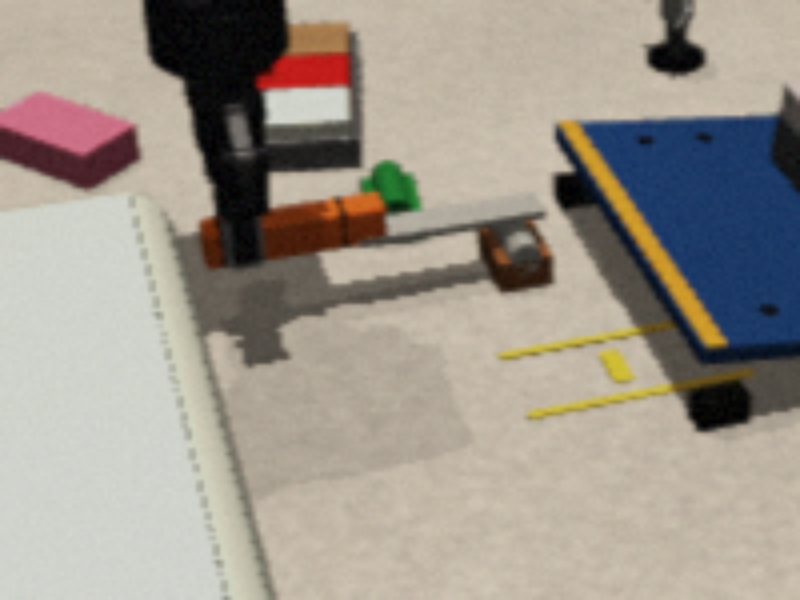

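```bash
python3 -m creep '{"hand":[10,10,10,10,10],"delta_pos":[[0,0,-0.035],[0,0.03,-0.015],[0.006,0.04,0],[0.006,0.045,0],[0.006,0.045,0]],"turn":[0,0,0,0,0]}' 25
python3 -m creep '{"hand":[10,10,10,10,10],"delta_pos":[[0.006,0.045,0],[0.006,0.045,0],[0.006,0.045,0],[0,0.04,0],[0,0.016,0]],"turn":[0,0,0,0,0]}' 25
python3 -m creep '{"hand":[10,10,10,10,10],"delta_pos":[[0,0,0.015],[0,0,0.02],[0,0,0.02],[0,0,0],[0,0,0]],"turn":[0,0,0,0,0]}' 25
python3 - <<'E'
from h import *
s=st()
r=env.read_camera("top")
k=blade(r,-.245,-.19,.45,.65,.007,.1)
r=env.read_camera("wrist"); cv2.imwrite("pics/w2.png",r["pixels"][:,:,::-1])
E
```

```text
clock: 11.17
tcp_pos: [0.3906, -0.0685, 0.0951]
orientation: [0.001, 1.0, 0.005, 0.002]
wrist_force: [0.5, 0.1, -2.8]
finger_gap: 0.0211
clock: 11.58
tcp_pos: [0.4066, -0.2251, 0.0948]
orientation: [0.002, 1.0, 0.003, 0.002]
wrist_force: [-0.1, -0.1, -3.3]
finger_gap: 0.0211
clock: 12.0
tcp_pos: [0.4043, -0.2191, 0.0496]
orientation: [-0.001, 1.0, 0.004, -0.001]
wrist_force: [-0.1, 0.4, -2.8]
finger_gap: 0.0213
t 12.00 tcp [ 0.4043 -0.2191  0.0496] yaw 0.50 F [-0.1  0.4 -2.8] M [-0.08  0.16  0.  ] gap 21.3
n 735 x 0.45000116778798416 0.646552188076113 y -0.23116451348775147 -0.19424712153117146 slope deg -10.258206012098599 z@min/max [0.05525512 0.01968383]
```

```bash
python3 -m creep '{"hand":[10,10,10,10,10],"delta_pos":[[0,0,0.014],[0,0,0.014],[0,0,0.010],[0,0,0.004],[0,0,0]],"turn":[0,0,0,0,0]}' 20
python3 - <<'E'
from h import *
s=st()
r=env.read_camera("top")
C=cloud(r).reshape(-1,3)
for x in np.arange(.44,.62,.01):
    q=C[(abs(C[:,0]-x)<.005)&(abs(C[:,1]+.219)<.008)]; print(round(x,3),np.round(np.median(q[:,2]),4) if len(q) else None)
E
```

```text
clock: 12.52
tcp_pos: [0.4044, -0.2192, 0.0165]
orientation: [-0.0, 1.0, 0.004, -0.0]
wrist_force: [-0.5, -0.2, -2.9]
finger_gap: 0.0211
t 12.52 tcp [ 0.4044 -0.2192  0.0165] yaw 0.50 F [-0.5 -0.2 -2.9] M [ 0.04  0.19 -0.01] gap 21.1
0.44 0.4788
0.45 0.4706
0.46 0.3471
0.47 0.0271
0.48 0.0245
0.49 0.008
0.5 0.0065
0.51 0.0062
0.52 0.0053
0.53 0.0056
0.54 0.0062
0.55 0.0052
0.56 0.005
0.57 0.0047
0.58 0.0054
0.59 -0.0004
0.6 -0.0017
0.61 -0.0009
```

```bash
python3 -m creep '{"hand":[45,45,45,45,45],"delta_pos":[[0,0,0.001],[0,0,0],[0,0,0],[0,0,-0.02],[0,0,-0.03]],"turn":[0,0,0,0,0]}' 20
python3 - <<'E'
from h import *
s=st()
plan([.4153,.3056,.13],-11.8,15)
E
```

```text
clock: 12.98
tcp_pos: [0.4033, -0.2185, 0.055]
orientation: [-0.001, 1.0, 0.004, -0.001]
wrist_force: [0.3, -0.2, -0.3]
finger_gap: 0.045
t 12.98 tcp [ 0.4033 -0.2185  0.055 ] yaw 0.49 F [ 0.3 -0.2 -0.3] M [ 0.05 -0.07 -0.03] gap 45.0
t 12.98 tcp [ 0.4033 -0.2185  0.055 ] yaw 0.49 F [ 0.3 -0.2 -0.3] M [ 0.05 -0.07 -0.03] gap 45.0
0 [0.0014, -0.0437, -0.0062] turn 0.164
1 [0.0007, -0.0437, -0.0062] turn 0.164
2 [0.0001, -0.0437, -0.0062] turn 0.164
3 [-0.0005, -0.0437, -0.0062] turn 0.164
4 [-0.0011, -0.0437, -0.0062] turn 0.164
5 [-0.0017, -0.0436, -0.0062] turn 0.164
6 [-0.0024, -0.0436, -0.0062] turn 0.164
7 [-0.003, -0.0436, -0.0062] turn 0.164
8 [-0.0036, -0.0435, -0.0062] turn 0.164
9 [-0.0042, -0.0435, -0.0062] turn 0.164
10 [-0.0049, -0.0434, -0.0062] turn 0.164
11 [-0.0055, -0.0433, -0.0062] turn 0.164
12 [-0.0061, -0.0433, -0.0062] turn 0.164
13 [-0.0067, -0.0432, -0.0062] turn 0.164
14 [-0.0073, -0.0431, -0.0062] turn 0.164
per-row mm 35.3 turn/row -0.82
```

```bash
python3 -m creep '{"hand":[45,45,45,45,45],"delta_pos":[[0.001,-0.02,-0.03],[0.0005,-0.0437,-0.02],[0,-0.0437,-0.02],[-0.0005,-0.0437,-0.008],[-0.001,-0.0437,-0.007]],"turn":[0.164,0.164,0.164,0.164,0.164]}' 20
python3 -m creep '{"hand":[45,45,45,45,45],"delta_pos":[[-0.002,-0.0437,0],[-0.0025,-0.0437,0],[-0.003,-0.0437,0],[-0.0035,-0.0437,0],[-0.004,-0.0437,0]],"turn":[0.164,0.164,0.164,0.164,0.164]}' 20
python3 -m creep '{"hand":[45,45,45,45,45],"delta_pos":[[-0.005,-0.0435,0],[-0.0055,-0.0435,0],[-0.006,-0.0435,0],[-0.0065,-0.0435,0],[-0.0075,-0.043,0]],"turn":[0.164,0.164,0.164,0.164,0.164]}' 20
python3 -m creep '{"hand":[45,45,45,45,45],"delta_pos":[[0,-0.02,0],[0,0,0],[0,0,0],[0,0,0],[0,0,0]],"turn":[0,0,0,0,0]}' 20
python3 - <<'E'
from h import *
s=st()
r=env.read_camera("wrist"); cv2.imwrite("pics/w3.png",r["pixels"][:,:,::-1])
C=cloud(r);H,S,V=cv2.split(cv2.cvtColor(r["pixels"],cv2.COLOR_RGB2HSV)); red=((H<6)|(H>174))&(S>120)
for lo,hi,n in((.068,.08,"fin"),(.028,.038,"shim")):
    k=C[red&(C[...,2]>lo)&(C[...,2]<hi)]
    if len(k)>20: print(n,len(k),cv2.minAreaRect((k[:,:2]*1000).astype(np.float32)),k[:,2].mean())
r=env.read_camera("top"); cv2.imwrite("pics/t3.png",cv2.resize(r["pixels"][120:420,120:520],(800,600))[:,:,::-1])
E
```

```text
clock: 13.4
tcp_pos: [0.4091, -0.0627, 0.1257]
orientation: [0.001, 0.999, -0.032, 0.002]
wrist_force: [0.8, -0.6, 0.1]
finger_gap: 0.0449
clock: 13.82
tcp_pos: [0.4067, 0.062, 0.1252]
orientation: [-0.021, 0.999, -0.037, 0.001]
wrist_force: [0.4, 0.1, 0.2]
finger_gap: 0.045
clock: 14.23
tcp_pos: [0.3859, 0.1134, 0.1387]
orientation: [-0.069, 0.998, -0.008, -0.003]
wrist_force: [-0.4, -0.4, 0.2]
finger_gap: 0.0449
clock: 14.65
tcp_pos: [0.3866, 0.1191, 0.1404]
orientation: [-0.071, 0.997, -0.003, -0.004]
wrist_force: [1.0, 0.4, -0.3]
finger_gap: 0.0447
t 14.65 tcp [0.3866 0.1191 0.1404] yaw -0.27 F [ 1.   0.4 -0.3] M [-0.16 -0.   -0.04] gap 44.7
fin 1657 ((416.2261047363281, 306.06103515625), (17.235244750976562, 34.592262268066406), 77.4400634765625) 0.07209676884489696
shim 7834 ((440.1501159667969, 302.7825012207031), (51.008304595947266, 89.6232681274414), 78.38227844238281) 0.032809250862804736
```

View pics/w3.png

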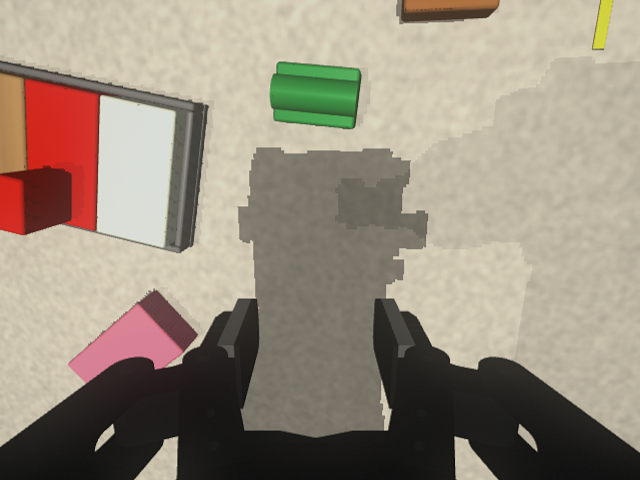

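View pics/t3.png

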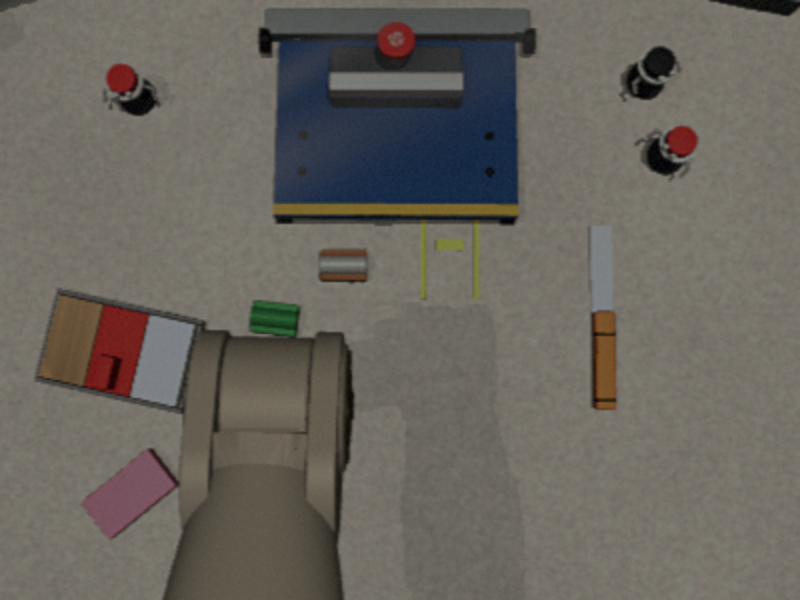

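Run:
```python
from h import *
s=st(); print(np.round(s["joint_pos"],3)); print(np.round(rot(s["orientation"]),3))
```

```text
t 14.75 tcp [0.3865 0.1191 0.1404] yaw -0.27 F [-0.   0.6 -0.2] M [-0.15 -0.04 -0.05] gap 45.3
[-0.006  0.037 -0.56   0.982  0.143  3.141]
[[ 1.    -0.006 -0.007]
 [-0.005 -0.99   0.143]
 [-0.008 -0.143 -0.99 ]]
```

```bash
python3 -m creep '{"hand":[45,45,45,45,45],"delta_pos":[[0,0,0],[0,0,0],[0,0,0],[0,0,0],[0,0,0]],"turn":[-1,-1,-1,-1,-1]}' 20
python3 - <<'E'
from h import *
s=st(); print(np.round(s["joint_pos"],3)); print(np.round(rot(s["orientation"]),3))
E
```

```text
clock: 15.17
tcp_pos: [0.3865, 0.1191, 0.1404]
orientation: [-0.071, 0.974, 0.215, 0.012]
wrist_force: [-0.4, -0.0, -0.5]
finger_gap: 0.0449
t 15.17 tcp [0.3865 0.1191 0.1404] yaw 24.74 F [-0.4 -0.  -0.5] M [-0.12 -0.    0.03] gap 44.9
[-0.006  0.037 -0.56   0.982  0.143  2.7  ]
[[ 0.907  0.421 -0.007]
 [ 0.418 -0.897  0.143]
 [ 0.054 -0.132 -0.99 ]]
```

```bash
python3 -m creep '{"hand":[45,45,45,45,45],"delta_pos":[[0,0,0],[0,0,0],[0,0,0],[0,0,0],[0,0,0]],"turn":[-1,-1,-1,-1,-1]}' 20 >/dev/null
python3 -m creep '{"hand":[45,45,45,45,45],"delta_pos":[[0,0,0],[0,0,0],[0,0,0],[0,0,0],[0,0,0]],"turn":[-1,-1,-1,-1,-1]}' 20 >/dev/null
python3 -m creep '{"hand":[45,45,45,45,45],"delta_pos":[[0,0,0],[0,0,0],[0,0,0],[0,0,0],[0,0,0]],"turn":[-1,-1,-1,-1,-1]}' 20 >/dev/null
python3 -c "
from h import *
s=st(); print(np.round(s['joint_pos'],3)); print(np.round(rot(s['orientation']),3))"
```

```text
t 16.42 tcp [0.3865 0.1191 0.1404] yaw 100.02 F [ 0.1 -0.9 -0.5] M [-0.09  0.    0.03] gap 44.8
[-0.006  0.037 -0.56   0.982  0.143  1.391]
[[-0.172  0.985 -0.007]
 [ 0.975  0.172  0.143]
 [ 0.142  0.018 -0.99 ]]
```

```bash
python3 -m creep '{"hand":[45,45,45,45,45],"delta_pos":[[0,0,0],[0,0,0],[0,0,0],[0,0,0],[0,0,0]],"turn":[-1,-1,-1,-1,-1]}' 20 >/dev/null
python3 -m creep '{"hand":[45,45,45,45,45],"delta_pos":[[0,0,0],[0,0,0],[0,0,0],[0,0,0],[0,0,0]],"turn":[-1,-1,-1,-1,-1]}' 20 >/dev/null
python3 -m creep '{"hand":[45,45,45,45,45],"delta_pos":[[0,0,0],[0,0,0],[0,0,0],[0,0,0],[0,0,0]],"turn":[-1,-1,-1,-1,-1]}' 20 >/dev/null
python3 -m creep '{"hand":[45,45,45,45,45],"delta_pos":[[0,0,0],[0,0,0],[0,0,0],[0,0,0],[0,0,0]],"turn":[-1,-1,-1,-1,-1]}' 20 >/dev/null
python3 -m creep '{"hand":[45,45,45,45,45],"delta_pos":[[0,0,0],[0,0,0],[0,0,0],[0,0,0],[0,0,0]],"turn":[-1,-1,-1,-1,-1]}' 20 >/dev/null
python3 -m creep '{"hand":[45,45,45,45,45],"delta_pos":[[0,0,0],[0,0,0],[0,0,0],[0,0,0],[0,0,0]],"turn":[-1,-1,-1,-1,-1]}' 20 >/dev/null
python3 -m creep '{"hand":[45,45,45,45,45],"delta_pos":[[0,0,0],[0,0,0],[0,0,0],[0,0,0],[0,0,0]],"turn":[-1,-1,-1,-1,-1]}' 20 >/dev/null
python3 -m creep '{"hand":[45,45,45,45,45],"delta_pos":[[0,0,0],[0,0,0],[0,0,0],[0,0,0],[0,0,0]],"turn":[-1,-1,-1,-1,-1]}' 20 >/dev/null
python3 -m creep '{"hand":[45,45,45,45,45],"delta_pos":[[0,0,0],[0,0,0],[0,0,0],[0,0,0],[0,0,0]],"turn":[-1,-1,-1,-1,-1]}' 20 >/dev/null
python3 -m creep '{"hand":[45,45,45,45,45],"delta_pos":[[0,0,0],[0,0,0],[0,0,0],[0,0,0],[0,0,0]],"turn":[-1,-1,-1,-1,-1]}' 20 >/dev/null
python3 -c "
from h import *
s=st(); print(np.round(s['joint_pos'],3)); print(np.round(rot(s['orientation']),3))"
```

```text
t 20.58 tcp [0.3865 0.1191 0.1404] yaw -9.92 F [ 0.3  0.3 -0.7] M [-0.11 -0.03  0.07] gap 45.2
[-0.006  0.037 -0.56   0.982  0.143 -2.972]
[[ 0.985 -0.175 -0.007]
 [-0.172 -0.975  0.143]
 [-0.032 -0.139 -0.99 ]]
```

```bash
python3 -m creep '{"hand":[45,45,45,45,45],"delta_pos":[[0,0,0],[0,0,0],[0,0.0125,-0.0018],[0,0.0125,-0.0018],[0,0.0125,-0.0018]],"turn":[-1,-0.9,0,0,0]}' 20
python3 -c "
from h import *
s=st(); print(np.round(s['joint_pos'],3)); print(np.round(rot(s['orientation']),3))"
```

```text
clock: 21.0
tcp_pos: [0.3863, 0.1053, 0.1406]
orientation: [-0.065, 0.998, -0.017, -0.004]
wrist_force: [-0.7, -0.2, 0.1]
finger_gap: 0.0451
t 21.00 tcp [0.3863 0.1053 0.1406] yaw -1.88 F [-0.7 -0.2  0.1] M [-0.11  0.04 -0.03] gap 45.1
[-0.031  0.032 -0.564  0.984  0.129 -3.14 ]
[[ 0.999 -0.034 -0.005]
 [-0.033 -0.991  0.129]
 [-0.009 -0.129 -0.992]]
```

```bash
python3 -m creep '{"hand":[45,45,45,45,45],"delta_pos":[[0,0.0125,-0.0018],[0,0.0125,-0.0018],[0,0.0125,-0.0018],[0,0.0125,-0.0018],[0,0.0125,-0.0018]],"turn":[-0.4,-0.4,-0.4,-0.4,-0.4]}' 20
python3 -c "
from h import *
s=st(); print(np.round(s['joint_pos'],3)); print(np.round(rot(s['orientation']),3))"
```

```text
clock: 21.42
tcp_pos: [0.3846, 0.1276, 0.1425]
orientation: [-0.037, 0.999, 0.034, 0.004]
wrist_force: [-0.8, -0.5, -0.1]
finger_gap: 0.0451
t 21.42 tcp [0.3846 0.1276 0.1425] yaw 3.86 F [-0.8 -0.5 -0.1] M [-0.02 -0.04  0.  ] gap 45.1
[ 0.068  0.031 -0.554  0.975  0.073 -3.141]
[[ 0.998  0.068  0.005]
 [ 0.067 -0.995  0.073]
 [ 0.01  -0.073 -0.997]]
```

```bash
python3 -m creep '{"hand":[45,45,45,45,45],"delta_pos":[[0,0.025,-0.0018],[0,0.025,-0.0018],[0,0.025,-0.0014],[0,0.025,-0.001],[0,0.025,-0.001]],"turn":[-0.3,-0.3,-0.3,-0.3,-0.3]}' 20
python3 -c "
from h import *
s=st(); print(np.round(s['joint_pos'],3)); print(np.round(rot(s['orientation']),3))"
```

```text
clock: 21.83
tcp_pos: [0.3848, 0.1179, 0.1434]
orientation: [-0.0, 0.999, 0.048, 0.007]
wrist_force: [-0.8, 0.3, 0.5]
finger_gap: 0.045
t 21.83 tcp [0.3848 0.1179 0.1434] yaw 5.51 F [-0.8  0.3  0.5] M [-0.05  0.07  0.03] gap 45.0
[ 0.097  0.03  -0.552  0.975  0.    -3.141]
[[ 0.995  0.096  0.015]
 [ 0.096 -0.995  0.001]
 [ 0.015 -0.    -1.   ]]
```

```bash
cat >> h.py <<'E'
def plan(target,tyaw=None,n=5,long=None):
    s=st(); p=s["tcp_pos"]; M=rot(s["orientation"]); d=np.array(target)-p
    t=0 if tyaw is None else -((tyaw-yaw(s)+180)%360-180)   # turn about tool z, deg
    if long is not None: t=long
    for i in range(n):
        Mi=M@R.from_euler('z',t*i/n,degrees=True).as_matrix()
        print(i,[round(float(v),4) for v in Mi.T@d/n/.8],"turn",round(t/n/5,3))
    print("per-row mm",round(np.linalg.norm(d)/n*1e3,1),"total turn",round(t,2), "q",np.round(s["joint_pos"],2),"toolz",np.round(M[:,2],3))
E
python3 -m creep '{"hand":[45,45,45,45,45],"delta_pos":[[0,0,0],[0,0,0],[0,0,0],[0,0,0],[0,0,0]],"turn":[1,1,1,1,1]}' 20 >/dev/null
python3 -m creep '{"hand":[45,45,45,45,45],"delta_pos":[[0,0,0],[0,0,0],[0,0,0],[0,0,0],[0,0,0]],"turn":[1,1,1,1,1]}' 20 >/dev/null
python3 -m creep '{"hand":[45,45,45,45,45],"delta_pos":[[0,0,0],[0,0,0],[0,0,0],[0,0,0],[0,0,0]],"turn":[1,1,1,1,1]}' 20 >/dev/null
python3 -m creep '{"hand":[45,45,45,45,45],"delta_pos":[[0,0,0],[0,0,0],[0,0,0],[0,0,0],[0,0,0]],"turn":[1,1,1,1,1]}' 20 >/dev/null
python3 -m creep '{"hand":[45,45,45,45,45],"delta_pos":[[0,0,0],[0,0,0],[0,0,0],[0,0,0],[0,0,0]],"turn":[1,1,1,1,1]}' 20 >/dev/null
python3 -m creep '{"hand":[45,45,45,45,45],"delta_pos":[[0,0,0],[0,0,0],[0,0,0],[0,0,0],[0,0,0]],"turn":[1,1,1,1,1]}' 20 >/dev/null
python3 -m creep '{"hand":[45,45,45,45,45],"delta_pos":[[0,0,0],[0,0,0],[0,0,0],[0,0,0],[0,0,0]],"turn":[1,1,1,1,1]}' 20 >/dev/null
python3 -c "
from h import *
plan([.4163,.3063,.14],168.4,6)"
```

```text
t 24.75 tcp [0.3848 0.1179 0.1435] yaw -169.77 F [ 0.  -0.8  0.9] M [ 0.   -0.01 -0.02] gap 45.0
0 [-0.0134, 0.0375, 0.0009] turn 0.728
1 [-0.011, 0.0382, 0.0009] turn 0.728
2 [-0.0086, 0.0389, 0.0009] turn 0.728
3 [-0.0061, 0.0393, 0.0009] turn 0.728
4 [-0.0036, 0.0396, 0.0009] turn 0.728
5 [-0.001, 0.0398, 0.0009] turn 0.728
per-row mm 31.8 total turn 21.83 q [ 0.1   0.03 -0.55  0.97  0.   -0.08] toolz [ 0.014  0.002 -1.   ]
```

```bash
python3 -m creep '{"hand":[45,45,45,45,45],"delta_pos":[[-0.0134,0.0375,0.001],[-0.011,0.038,0.001],[-0.0086,0.039,0.001],[-0.006,0.0393,0.001],[-0.0036,0.0396,0.001]],"turn":[0.73,0.73,0.73,0.73,0.73]}' 20
python3 -m creep '{"hand":[45,45,45,45,45],"delta_pos":[[-0.001,0.0398,0.001],[0,0,0],[0,0,0],[0,0,0],[0,0,0]],"turn":[0.72,0,0,0,0]}' 20
python3 - <<'E'
from h import *
r=env.read_camera("wrist"); cv2.imwrite("pics/w4.png",r["pixels"][:,:,::-1])
C=cloud(r);H,S,V=cv2.split(cv2.cvtColor(r["pixels"],cv2.COLOR_RGB2HSV)); red=((H<6)|(H>174))&(S>120)
for lo,hi,n in((.068,.08,"fin"),(.028,.038,"shim")):
    k=C[red&(C[...,2]>lo)&(C[...,2]<hi)]
    if len(k)>20: print(n,len(k),cv2.minAreaRect((k[:,:2]*1000).astype(np.float32)),k[:,2].mean())
plan([.4163,.3063,.05],168.4,5)
E
```

```text
clock: 25.17
tcp_pos: [0.4106, 0.2765, 0.1403]
orientation: [0.007, 0.069, 0.998, 0.002]
wrist_force: [0.9, -0.6, -0.3]
finger_gap: 0.0449
clock: 25.58
tcp_pos: [0.4151, 0.3056, 0.1395]
orientation: [0.007, 0.099, 0.995, 0.002]
wrist_force: [-0.5, 0.6, 0.6]
finger_gap: 0.0451
fin 2063 ((415.48712158203125, 308.1031494140625), (18.020183563232422, 33.90472412109375), 78.15630340576172) 0.07270812182020824
shim 7493 ((439.4884338378906, 303.28057861328125), (50.2099609375, 90.63789367675781), 78.36168670654297) 0.0328569728694296
t 25.63 tcp [0.4152 0.3054 0.1396] yaw 168.58 F [ 0.9  0.5 -0.3] M [ 0.03  0.   -0.02] gap 45.0
0 [0.0001, 0.0001, 0.0224] turn 0.007
1 [0.0001, 0.0001, 0.0224] turn 0.007
2 [0.0001, 0.0001, 0.0224] turn 0.007
3 [0.0001, 0.0001, 0.0224] turn 0.007
4 [0.0001, 0.0001, 0.0224] turn 0.007
per-row mm 17.9 total turn 0.18 q [ 0.48  0.24 -0.31  1.01 -0.    0.68] toolz [ 0.014  0.002 -1.   ]
```

View pics/w4.png

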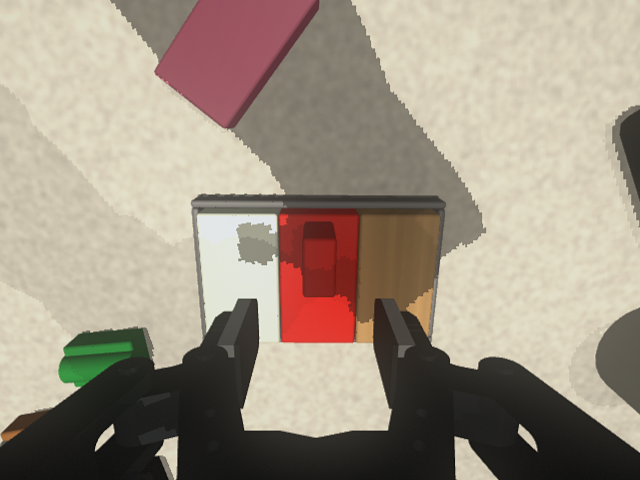

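```bash
python3 -m creep '{"hand":[45,45,45,45,45],"delta_pos":[[0,0.002,0.028],[0,0,0.028],[0,0,0.028],[0,0,0.020],[0,0,0.008]],"turn":[0,0,0,0,0]}' 20
python3 -m creep '{"hand":[45,5,5,5,5],"delta_pos":[[0,0,0],[0,0,0],[0,0,0],[0,0,0],[0,0,0]],"turn":[0,0,0,0,0]}' 50
python3 -c "
from h import *
st()"
```

```text
clock: 26.05
tcp_pos: [0.4156, 0.3065, 0.048]
orientation: [0.006, 0.1, 0.995, 0.001]
wrist_force: [-0.1, 0.6, -0.4]
finger_gap: 0.045
clock: 26.47
tcp_pos: [0.4181, 0.3086, 0.0515]
orientation: [0.008, 0.099, 0.995, 0.002]
wrist_force: [0.4, -2.4, 5.0]
finger_gap: 0.0176
t 26.47 tcp [0.4181 0.3086 0.0515] yaw 168.62 F [ 0.4 -2.4  5. ] M [-0.53  0.13 -0.1 ] gap 17.6
```

```bash
python3 -m creep '{"hand":[5,5,5,5,5],"delta_pos":[[0,0,-0.005],[0,0,-0.007],[0,0,-0.009],[0,0,-0.012],[0,0,-0.015]],"turn":[0,0,0,0,0]}' 50
python3 - <<'E'
from h import *
st()
r=env.read_camera("top"); cv2.imwrite("pics/t5.png",cv2.resize(r["pixels"][200:380,110:350],(800,600))[:,:,::-1])
r=env.read_camera("side"); cv2.imwrite("pics/s8.png",cv2.resize(r["pixels"][120:300,160:400],(800,600))[:,:,::-1])
E
```

```text
clock: 26.88
tcp_pos: [0.4158, 0.3083, 0.089]
orientation: [0.006, 0.099, 0.995, 0.002]
wrist_force: [0.2, -0.6, -1.0]
finger_gap: 0.0177
t 26.88 tcp [0.4158 0.3083 0.089 ] yaw 168.66 F [ 0.2 -0.6 -1. ] M [-0.    0.06 -0.05] gap 17.7
```

View pics/s8.png

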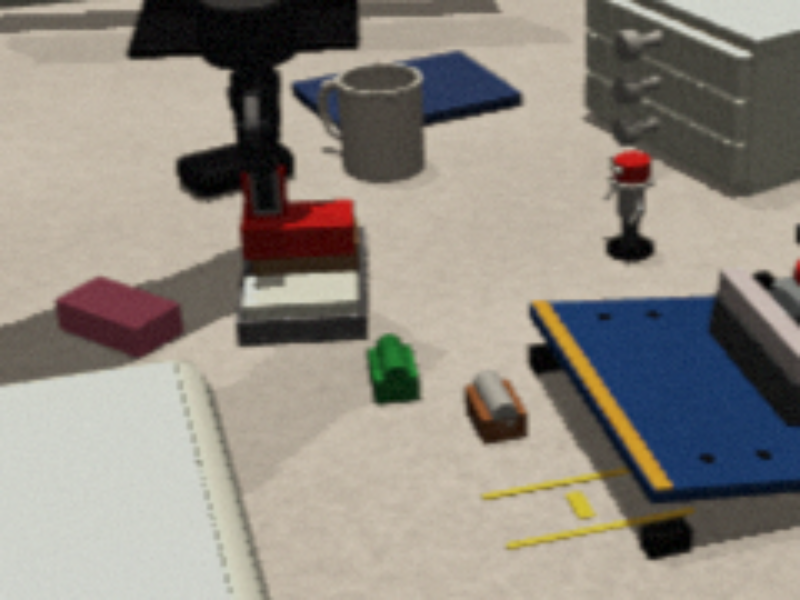

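```bash
python3 -c "
from h import *
plan([.426,-.0546,.13],180.5,12)"
```

```text
t 26.98 tcp [0.4176 0.3093 0.0909] yaw 168.66 F [ 0.3  0.4 -1.6] M [ 0.05  0.04 -0.07] gap 17.1
0 [-0.0084, -0.037, -0.0043] turn -0.197
1 [-0.0077, -0.0371, -0.0043] turn -0.197
2 [-0.0071, -0.0372, -0.0043] turn -0.197
3 [-0.0065, -0.0373, -0.0043] turn -0.197
4 [-0.0058, -0.0375, -0.0043] turn -0.197
5 [-0.0052, -0.0375, -0.0043] turn -0.197
6 [-0.0045, -0.0376, -0.0043] turn -0.197
7 [-0.0039, -0.0377, -0.0043] turn -0.197
8 [-0.0032, -0.0378, -0.0043] turn -0.197
9 [-0.0026, -0.0378, -0.0043] turn -0.197
10 [-0.0019, -0.0378, -0.0043] turn -0.197
11 [-0.0013, -0.0379, -0.0043] turn -0.197
per-row mm 30.5 total turn -11.84 q [ 0.48  0.29 -0.37  0.89 -0.    0.68] toolz [ 0.017  0.005 -1.   ]
```

```bash
python3 -m creep '{"hand":[5,5,5,5,5],"delta_pos":[[0,0,-0.025],[-0.008,-0.037,-0.025],[-0.0075,-0.037,0],[-0.007,-0.037,0],[-0.0065,-0.0375,0]],"turn":[0,-0.197,-0.197,-0.197,-0.197]}' 50
python3 -m creep '{"hand":[5,5,5,5,5],"delta_pos":[[-0.006,-0.0375,0],[-0.005,-0.0375,0],[-0.0045,-0.0375,0],[-0.004,-0.0378,0],[-0.003,-0.0378,0]],"turn":[-0.197,-0.197,-0.197,-0.197,-0.197]}' 50
python3 -m creep '{"hand":[5,5,5,5,5],"delta_pos":[[-0.0025,-0.0378,0],[-0.002,-0.0378,0],[-0.009,-0.038,0],[0,0,0],[0,0,0]],"turn":[-0.197,-0.197,-0.197,0,0]}' 50
python3 - <<'E'
from h import *
r=env.read_camera("top"); cv2.imwrite("pics/t6.png",cv2.resize(r["pixels"][180:360,240:480],(800,600))[:,:,::-1])
C=cloud(r);H,S,V=cv2.split(cv2.cvtColor(r["pixels"],cv2.COLOR_RGB2HSV)); red=((H<6)|(H>174))&(S>120)
k=C[red&(C[...,0]<.56)&(abs(C[...,1]+.05)<.06)&(C[...,2]>.05)&(C[...,2]<.16)]
print(len(k),k.min(0),k.max(0)); t=k[k[:,2]>.1]; print(cv2.minAreaRect((t[:,:2]*1000).astype(np.float32)), np.polyfit(t[:,0],t[:,2],1))
plan([.426,-.0546,.055],180.5,5)
E
```

```text
clock: 27.4
tcp_pos: [0.4182, 0.1865, 0.1285]
orientation: [0.007, 0.064, 0.998, 0.002]
wrist_force: [0.3, -0.7, -1.3]
finger_gap: 0.0172
clock: 27.82
tcp_pos: [0.4216, 0.0345, 0.1278]
orientation: [0.007, 0.021, 1.0, 0.002]
wrist_force: [0.2, 0.5, -1.5]
finger_gap: 0.0175
clock: 28.23
tcp_pos: [0.4307, -0.0566, 0.1275]
orientation: [0.007, -0.002, 1.0, 0.002]
wrist_force: [0.4, -0.1, -1.8]
finger_gap: 0.0175Traceback (most recent call last):
  File "<stdin>", line 5, in <module>
    return umr_minimum(a, axis, None, out, keepdims, initial, where)
ValueError: zero-size array to reduction operation minimum which has no identity
```

View pics/t6.png

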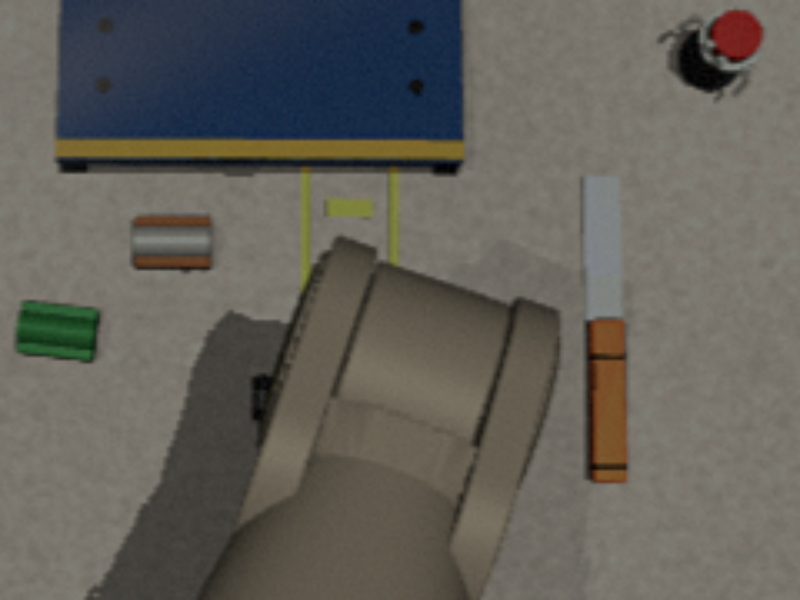

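Run:
```python
from h import *
r=env.read_camera("wrist"); cv2.imwrite("pics/w5.png",r["pixels"][:,:,::-1])
C=cloud(r);H,S,V=cv2.split(cv2.cvtColor(r["pixels"],cv2.COLOR_RGB2HSV)); red=((H<6)|(H>174))&(S>120)
k=C[red&(C[...,0]<.56)&(C[...,2]>.05)&(C[...,2]<.2)]
print(len(k)); 
if len(k): print(k.min(0),k.max(0))
r=env.read_camera("side"); cv2.imwrite("pics/s9.png",cv2.resize(r["pixels"][150:330,160:400],(800,600))[:,:,::-1])
print(env.pinpoint("side","shim_toe")[:2],env.pinpoint("side","shim")[:2])
plan([.426,-.0546,.055],180.5,5)
```

```text
17714
[ 0.40654005 -0.07977195  0.08351903] [ 0.49611738 -0.02995173  0.19996773]
[{'location': [236.9, 304.7], 'score': 0.98}] [{'location': [248.1, 283.4], 'score': 0.6}, {'location': [234.4, 304.4], 'score': 0.23}]
t 28.48 tcp [ 0.4301 -0.0542  0.1275] yaw -179.44 F [ 0.3  0.3 -1.6] M [0.   0.1  0.02] gap 17.1
0 [0.0013, -0.0001, 0.0181] turn 0.002
1 [0.0013, -0.0001, 0.0181] turn 0.002
2 [0.0013, -0.0001, 0.0181] turn 0.002
3 [0.0013, -0.0001, 0.0181] turn 0.002
4 [0.0013, -0.0001, 0.0181] turn 0.002
per-row mm 14.5 total turn 0.06 q [-0.32  0.1  -0.51  0.94  0.01 -0.33] toolz [ 0.014  0.003 -1.   ]
```

View pics/w5.png

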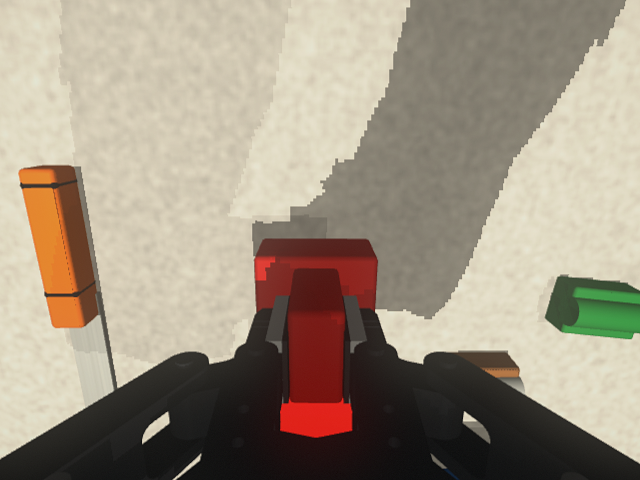

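View pics/s9.png

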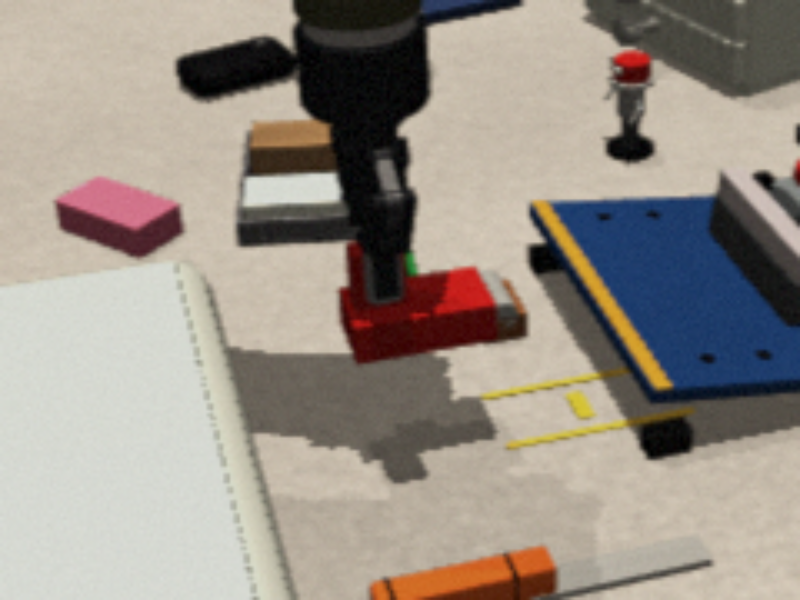

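```bash
python3 -m creep '{"hand":[5,5,5,5,5],"delta_pos":[[0,0,0.03],[0,0,0.03],[0,0,0.025],[0,0,0.012],[0,0,0]],"turn":[0,0,0,0,0]}' 50
python3 -m creep '{"hand":[5,5,5,5,5],"delta_pos":[[0,0,0.003],[0,0,0.001],[0,0,0],[0,0,0],[0,0,0]],"turn":[0,0,0,0,0]}' 50
python3 - <<'E'
from h import *
r=env.read_camera("wrist")
C=cloud(r);H,S,V=cv2.split(cv2.cvtColor(r["pixels"],cv2.COLOR_RGB2HSV)); red=((H<6)|(H>174))&(S>120)
k=C[red&(C[...,0]<.56)&(C[...,2]>.02)&(C[...,2]<.035)]
print(len(k),k.min(0),k.max(0),cv2.minAreaRect((k[:,:2]*1000).astype(np.float32)))
r=env.read_camera("side"); cv2.imwrite("pics/s10.png",cv2.resize(r["pixels"][150:330,160:400],(800,600))[:,:,::-1])
H,S,V=cv2.split(cv2.cvtColor(r["pixels"],cv2.COLOR_RGB2HSV)); C=cloud(r); red=((H<6)|(H>174))&(S>120)
k=C[red&(abs(C[...,1]+.055)<.04)&(C[...,0]<.56)&(C[...,2]>.02)&(C[...,2]<.036)&(C[...,1]>-.076)]; print(len(k),np.polyfit(k[:,0],k[:,2],1),k.min(0),k.max(0))
st()
E
```

```text
clock: 28.9
tcp_pos: [0.4296, -0.0535, 0.0479]
orientation: [0.005, -0.005, 1.0, 0.002]
wrist_force: [-0.2, 0.1, -1.8]
finger_gap: 0.0174
clock: 29.32
tcp_pos: [0.4322, -0.0552, 0.0475]
orientation: [0.008, -0.004, 1.0, 0.001]
wrist_force: [-0.5, 0.6, -1.4]
finger_gap: 0.0173
7025 [ 0.40894033 -0.07966487  0.02000318] [ 0.49830004 -0.02964717  0.03499794] ((453.6258544921875, -54.6144905090332), (89.34691619873047, 50.00942611694336), 0.06690960377454758)
373 [-0.00383539  0.02980478] [ 0.41008007 -0.07598928  0.02005377] [ 0.49797614 -0.03175333  0.03534073]
t 29.42 tcp [ 0.432  -0.0552  0.0473] yaw -179.55 F [-0.3 -0.8 -1.6] M [0.05 0.02 0.01] gap 17.6
```

View pics/s10.png

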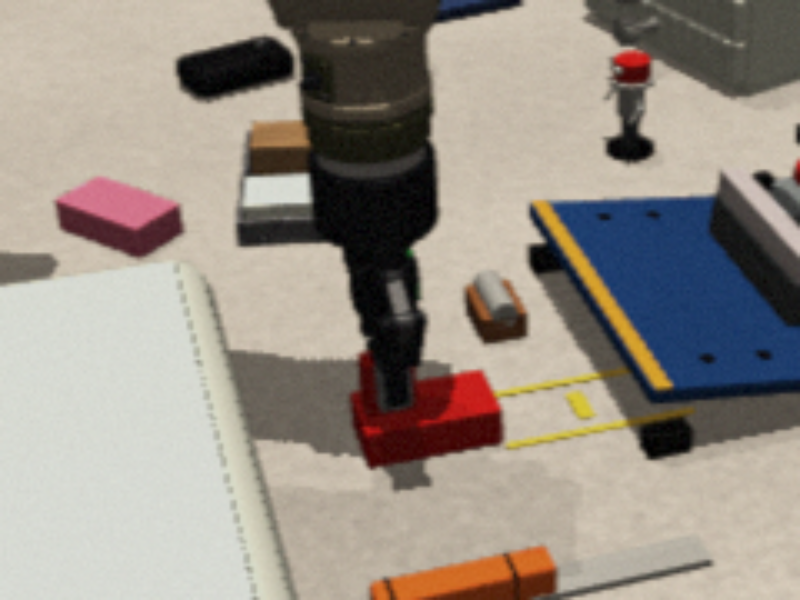

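```bash
python3 -m creep '{"hand":[5,5,5,5,5],"delta_pos":[[0,0,0.0017],[0,0,0],[-0.008,0,0.0001],[-0.014,0,0.0002],[-0.014,0,0.0002]],"turn":[0,0,0,0,0]}' 50
python3 -m creep '{"hand":[5,5,5,5,5],"delta_pos":[[-0.014,0,0.0002],[-0.014,0,0.0002],[-0.014,0,0.0002],[-0.008,0,0.0001],[0,0,0]],"turn":[0,0,0,0,0]}' 50
python3 - <<'E'
from h import *
r=env.read_camera("wrist")
C=cloud(r);H,S,V=cv2.split(cv2.cvtColor(r["pixels"],cv2.COLOR_RGB2HSV)); red=((H<6)|(H>174))&(S>120)
k=C[red&(C[...,0]<.66)&(C[...,2]>.02)&(C[...,2]<.035)]
print(len(k),k.min(0),k.max(0),cv2.minAreaRect((k[:,:2]*1000).astype(np.float32)),np.polyfit(k[:,0],k[:,2],1))
st()
r=env.read_camera("side"); cv2.imwrite("pics/s11.png",cv2.resize(r["pixels"][150:330,200:440],(800,600))[:,:,::-1])
E
```

```text
clock: 29.83
tcp_pos: [0.4591, -0.0549, 0.0464]
orientation: [0.006, -0.004, 1.0, 0.001]
wrist_force: [-5.5, 0.7, 8.3]
finger_gap: 0.017
clock: 30.25
tcp_pos: [0.5021, -0.055, 0.0464]
orientation: [0.008, -0.004, 1.0, 0.001]
wrist_force: [0.4, 0.1, 4.9]
finger_gap: 0.0174
6972 [ 0.47861274 -0.07940693  0.02000441] [ 0.56770617 -0.02944916  0.03498211] ((523.1625366210938, -54.39815139770508), (89.08699035644531, 49.94065856933594), 0.05411258339881897) [0.01015532 0.0224797 ]
t 30.30 tcp [ 0.502  -0.055   0.0464] yaw -179.54 F [0.3 0.7 4.6] M [-0.05 -0.   -0.  ] gap 17.5
```

View pics/s11.png

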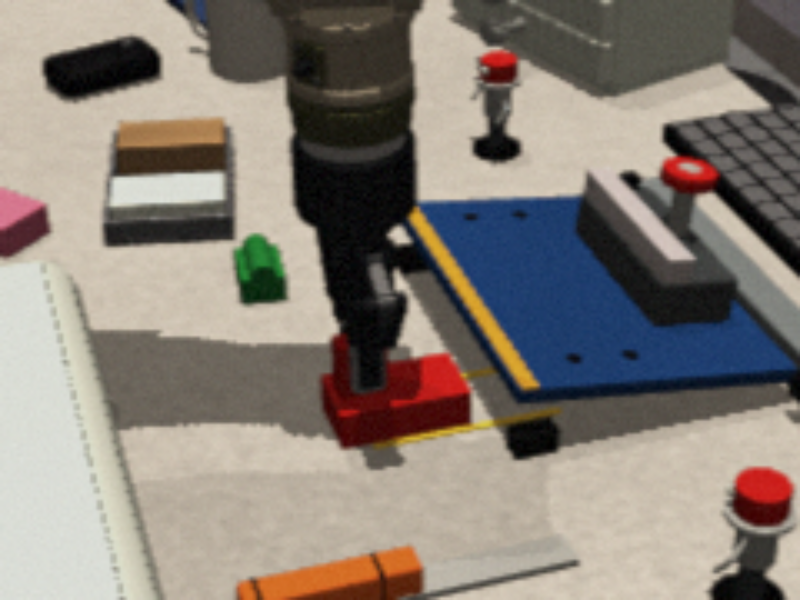

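```bash
python3 -m creep '{"hand":[5,5,5,5,5],"delta_pos":[[-0.010,0,0.0001],[-0.014,0,0.0002],[-0.014,0,0.0002],[-0.009,0,0.0001],[0,0,0]],"turn":[0,0,0,0,0]}' 50
python3 - <<'E'
from h import *
r=env.read_camera("wrist")
C=cloud(r);H,S,V=cv2.split(cv2.cvtColor(r["pixels"],cv2.COLOR_RGB2HSV)); red=((H<6)|(H>174))&(S>120)
k=C[red&(C[...,0]<.66)&(C[...,2]>.02)&(C[...,2]<.035)]
print(len(k),k.min(0),k.max(0))
st()
r=env.read_camera("side"); cv2.imwrite("pics/s12.png",cv2.resize(r["pixels"][150:330,200:440],(800,600))[:,:,::-1])
r=env.read_camera("top")
C=cloud(r).reshape(-1,3)
q=C[(C[:,0]>.57)&(C[:,0]<.68)&(abs(C[:,1]-.0)<.12)&(C[:,2]<.07)&(C[:,2]>.025)]
for x in np.arange(.565,.69,.01):
  w=q[abs(q[:,0]-x)<.005]; print(round(x,3),np.round(np.median(w[:,2]),4) if len(w) else None)
E
```

```text
clock: 30.77
tcp_pos: [0.5392, -0.0545, 0.0464]
orientation: [0.008, -0.004, 1.0, 0.001]
wrist_force: [-0.5, 0.8, 5.2]
finger_gap: 0.0173
6182 [ 0.51568936 -0.07869314  0.0200036 ] [ 0.59765269 -0.02916435  0.03499308]
t 30.82 tcp [ 0.5391 -0.0545  0.0464] yaw -179.54 F [-0.1  0.8  6. ] M [-0.02  0.11 -0.02] gap 17.7
0.565 None
0.575 None
0.585 0.0534
0.595 0.0529
0.605 0.0515
0.615 0.0499
0.625 0.0489
0.635 0.0472
0.645 0.0467
0.655 0.0452
0.665 0.044
0.675 0.0426
0.685 None
```

View pics/s12.png

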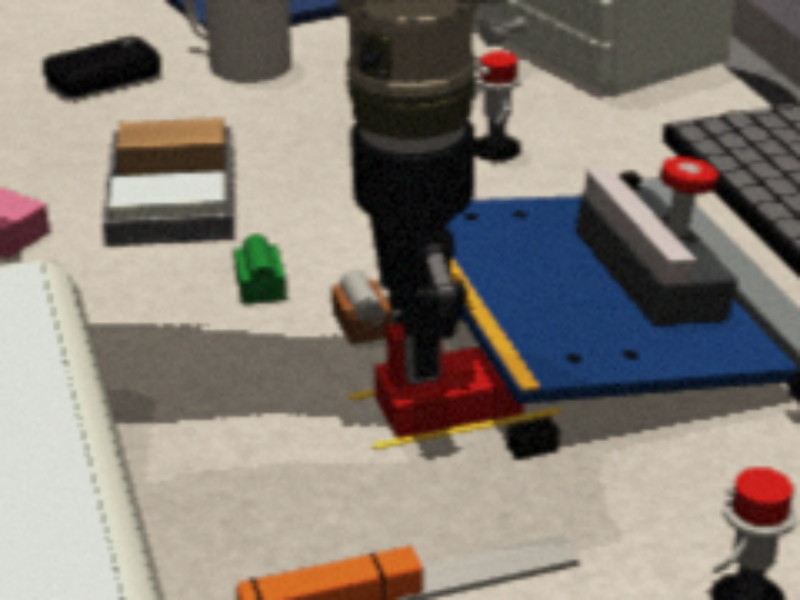

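```bash
python3 -m creep '{"hand":[40,40,40,40,40],"delta_pos":[[0,0,0],[0,0,0],[0,0,0],[0,0,-0.02],[0,0,-0.04]],"turn":[0,0,0,0,0]}' 20
python3 -m creep '{"hand":[40,0,0,0,0],"delta_pos":[[0,0,-0.04],[-0.02,0,0],[-0.03,0,0],[-0.02,0,0],[0,0,0]],"turn":[0,0,0,0,0]}' 20
python3 - <<'E'
from h import *
r=env.read_camera("wrist"); cv2.imwrite("pics/w6.png",r["pixels"][:,:,::-1])
C=cloud(r);H,S,V=cv2.split(cv2.cvtColor(r["pixels"],cv2.COLOR_RGB2HSV)); red=((H<6)|(H>174))&(S>120)
k=C[red&(C[...,0]<.66)&(C[...,2]>.02)&(C[...,2]<.032)]
print(len(k),k.min(0),k.max(0),cv2.minAreaRect((k[:,:2]*1000).astype(np.float32)))
yl=C[(H>20)&(H<36)&(S>130)&(C[...,2]>.04)]; print("stripe",len(yl),np.percentile(yl,[1,50,99],axis=0) if len(yl) else 0)
plan([.595,-.0545,.075],None,5)
E
```

```text
clock: 31.33
tcp_pos: [0.5339, -0.0535, 0.0901]
orientation: [0.003, -0.004, 1.0, 0.003]
wrist_force: [0.5, 0.7, -0.0]
finger_gap: 0.0403
clock: 31.75
tcp_pos: [0.5959, -0.0544, 0.1265]
orientation: [0.009, -0.004, 1.0, 0.001]
wrist_force: [0.6, -0.5, 0.4]
finger_gap: 0.0
7747 [ 0.51654878 -0.07848095  0.02508031] [ 0.5873536  -0.02901973  0.03048633] ((551.9794921875, -53.63832092285156), (70.58399200439453, 49.309425354003906), 0.3737797141075134)
stripe 4077 [[ 0.58484447 -0.12179738  0.05268047]
 [ 0.59099138  0.06611336  0.05449371]
 [ 0.59709631  0.12075597  0.05634026]]
t 31.80 tcp [ 0.5937 -0.0541  0.1259] yaw -179.53 F [-0.6 -0.   0.2] M [-0.03  0.04  0.01] gap 0.2
0 [-0.0001, -0.0001, 0.0127] turn 0.0
1 [-0.0001, -0.0001, 0.0127] turn 0.0
2 [-0.0001, -0.0001, 0.0127] turn 0.0
3 [-0.0001, -0.0001, 0.0127] turn 0.0
4 [-0.0001, -0.0001, 0.0127] turn 0.0
per-row mm 10.2 total turn 0 q [-0.23  0.4  -0.12  1.04  0.01 -0.24] toolz [ 0.015  0.003 -1.   ]
```

View pics/w6.png

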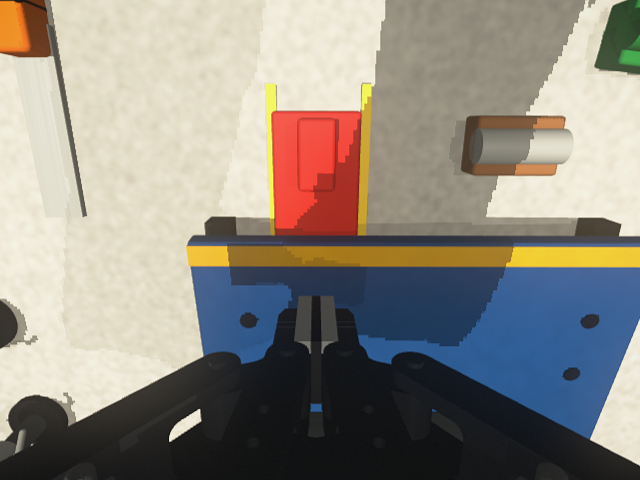

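```bash
python3 -m creep '{"hand":[40,40,40,40,40],"delta_pos":[[0.02,0,0],[0.03,0,0],[0.02,0,0.01],[0,0,0.02],[0,0,0.03]],"turn":[0,0,0,0,0]}' 20
python3 -m creep '{"hand":[40,40,5,5,5],"delta_pos":[[0,0,0.030],[0,0,0.007],[0,0,0],[0,0,0],[0,0,0]],"turn":[0,0,0,0,0]}' 40
python3 -c "
from h import *
st()"
```

```text
clock: 32.22
tcp_pos: [0.5366, -0.0544, 0.0787]
orientation: [0.008, -0.004, 1.0, 0.001]
wrist_force: [1.1, -1.4, -0.2]
finger_gap: 0.0398
clock: 32.63
tcp_pos: [0.5385, -0.0544, 0.049]
orientation: [0.008, -0.004, 1.0, 0.001]
wrist_force: [0.1, -0.8, -1.5]
finger_gap: 0.0168
t 32.63 tcp [ 0.5385 -0.0544  0.049 ] yaw -179.54 F [ 0.1 -0.8 -1.5] M [0.   0.06 0.04] gap 16.8
```

```bash
python3 -m creep '{"hand":[5,5,5,5,5],"delta_pos":[[-0.0025,0,0.0001],[-0.0025,0,0],[-0.0025,0,0],[0,0,0],[0,0,0]],"turn":[0,0,0,0,0]}' 40
python3 -m creep '{"hand":[40,40,40,40,40],"delta_pos":[[0,0,0],[0,0,0],[0,0,0],[0,0,-0.02],[0,0,-0.04]],"turn":[0,0,0,0,0]}' 20
python3 -m creep '{"hand":[40,0,0,0,0],"delta_pos":[[0,0,-0.04],[-0.02,0,0],[-0.03,0,0],[-0.012,0,0],[0,0,0]],"turn":[0,0,0,0,0]}' 20
python3 - <<'E'
from h import *
r=env.read_camera("wrist"); cv2.imwrite("pics/w7.png",r["pixels"][:,:,::-1])
C=cloud(r);H,S,V=cv2.split(cv2.cvtColor(r["pixels"],cv2.COLOR_RGB2HSV)); red=((H<6)|(H>174))&(S>120)
k=C[red&(C[...,0]<.66)&(C[...,2]>.02)&(C[...,2]<.032)]
print(len(k),k.min(0),k.max(0),cv2.minAreaRect((k[:,:2]*1000).astype(np.float32)),np.polyfit(k[:,0],k[:,2],1))
yl=C[(H>20)&(H<36)&(S>130)&(C[...,2]>.04)]; print("stripe",len(yl),np.percentile(yl,[1,50,99],axis=0) if len(yl) else 0)
plan([.595,-.0545,.070],None,5)
E
```

```text
clock: 33.05
tcp_pos: [0.5444, -0.0542, 0.0482]
orientation: [0.007, -0.004, 1.0, 0.001]
wrist_force: [0.6, 0.3, -1.4]
finger_gap: 0.0172
clock: 33.47
tcp_pos: [0.5402, -0.0536, 0.0929]
orientation: [0.003, -0.004, 1.0, 0.002]
wrist_force: [0.3, 0.7, -0.8]
finger_gap: 0.0402
clock: 33.88
tcp_pos: [0.5948, -0.0543, 0.1292]
orientation: [0.009, -0.004, 1.0, 0.001]
wrist_force: [-0.6, 0.4, 0.1]
finger_gap: -0.0002
6392 [ 0.52397673 -0.07803618  0.02525601] [ 0.58751686 -0.0286911   0.03109472] ((555.8004150390625, -53.38243103027344), (63.394989013671875, 49.150390625), 0.327239990234375) [0.00246018 0.02651333]
stripe 4037 [[ 0.58504208 -0.12175696  0.05270541]
 [ 0.591043    0.06561231  0.05447846]
 [ 0.59707545  0.12295385  0.05650087]]
t 33.93 tcp [ 0.593  -0.0541  0.1286] yaw -179.53 F [-0.2  0.4 -0.4] M [ 0.03  0.01 -0.05] gap 0.1
0 [-0.0003, -0.0002, 0.0147] turn 0.0
1 [-0.0003, -0.0002, 0.0147] turn 0.0
2 [-0.0003, -0.0002, 0.0147] turn 0.0
3 [-0.0003, -0.0002, 0.0147] turn 0.0
4 [-0.0003, -0.0002, 0.0147] turn 0.0
per-row mm 11.7 total turn 0 q [-0.23  0.4  -0.12  1.04  0.01 -0.24] toolz [ 0.015  0.003 -1.   ]
```

```bash
python3 -m creep '{"hand":[0,0,0,0,0],"delta_pos":[[0,0,0.03],[0,0,0.03],[0,0,0.013],[0,0,0],[0,0,0]],"turn":[0,0,0,0,0]}' 20
python3 -m creep '{"hand":[0,0,0,0,0],"delta_pos":[[0,0,0.0035],[0,0,0.0035],[0,0,0.0035],[0,0,0.002],[0,0,0]],"turn":[0,0,0,0,0]}' 20
```

```text
clock: 34.35
tcp_pos: [0.5922, -0.0537, 0.07]
orientation: [0.006, -0.004, 1.0, 0.002]
wrist_force: [0.6, -0.3, 0.0]
finger_gap: 0.0001
clock: 34.77
tcp_pos: [0.5937, -0.0541, 0.0612]
orientation: [0.008, -0.004, 1.0, 0.001]
wrist_force: [-2.1, -0.3, 4.0]
finger_gap: -0.0002
```

Contact, plate moving at about 4 N. I'll continue in small steps.

```bash
python3 -m creep '{"hand":[0,0,0,0,0],"delta_pos":[[0,0,0.0025],[0,0,0.0025],[0,0,0.0025],[0,0,0],[0,0,0]],"turn":[0,0,0,0,0]}' 20
python3 -m creep '{"hand":[0,0,0,0,0],"delta_pos":[[0,0,0.001],[0,0,0.001],[0,0,0.001],[0,0,0],[0,0,0]],"turn":[0,0,0,0,0]}' 20
```

```text
clock: 35.18
tcp_pos: [0.5935, -0.0539, 0.0547]
orientation: [0.007, -0.004, 1.0, 0.001]
wrist_force: [-1.9, 0.3, 3.4]
finger_gap: -0.0
clock: 35.6
tcp_pos: [0.5933, -0.054, 0.0526]
orientation: [0.007, -0.004, 1.0, 0.001]
wrist_force: [-4.8, -0.3, 6.6]
finger_gap: -0.0001
```

```bash
python3 -m creep '{"hand":[0,0,0,0,0],"delta_pos":[[0,0,0.001],[0,0,0.001],[0,0,0],[0,0,0],[0,0,0]],"turn":[0,0,0,0,0]}' 20
python3 -m creep '{"hand":[0,0,0,0,0],"delta_pos":[[0,0,0.001],[0,0,0.001],[0,0,0],[0,0,0],[0,0,0]],"turn":[0,0,0,0,0]}' 20
```

```text
clock: 36.02
tcp_pos: [0.5933, -0.054, 0.0524]
orientation: [0.007, -0.004, 1.0, 0.001]
wrist_force: [-8.0, 0.0, 16.3]
finger_gap: 0.0
clock: 36.43
tcp_pos: [0.5934, -0.054, 0.0522]
orientation: [0.008, -0.004, 1.0, 0.001]
wrist_force: [-10.5, 0.7, 25.7]
finger_gap: 0.0004
```

```bash
python3 -m creep '{"hand":[0,0,0,0,0],"delta_pos":[[0,0,-0.01],[0,0,-0.03],[0,0,-0.04],[0,0,-0.04],[0,0,-0.02]],"turn":[0,0,0,0,0]}' 20
python3 -m creep '{"hand":[0,0,0,0,0],"delta_pos":[[0.03,0,0],[0.04,0,0],[0.045,0,0],[0.045,0,0],[0.03,0,0]],"turn":[0,0,0,0,0]}' 20
python3 - <<'E'
from h import *
st()
for n in("wrist","side","top"):
  r=env.read_camera(n); im=r["pixels"]
  if n=="side": im=cv2.resize(im[120:345,180:480],(800,600))
  if n=="top": im=cv2.resize(im[120:420,120:520],(800,600))
  cv2.imwrite(f"pics/f_{n}.png",im[:,:,::-1])
C=cloud(r).reshape(-1,3)
for y0 in (-.11,-.055,.06,.11):
  q=C[(C[:,0]>.585)&(C[:,0]<.68)&(abs(C[:,1]-y0)<.015)&(C[:,2]<.07)&(C[:,2]>.025)]; f=np.polyfit(q[:,0],q[:,2],1); print(y0,len(q),f[0],np.polyval(f,.58))
q=[(n,[(round(d["score"],2),np.round(at_z(r,*d["location"],0),3)[:2].tolist()) for d in env.pinpoint("top",n)[:3]]) for n in("figure_a","bar","shim")]
for l in q: print(l)
E
```

```text
clock: 36.85
tcp_pos: [0.594, -0.0543, 0.1647]
orientation: [0.01, -0.004, 1.0, 0.001]
wrist_force: [0.8, -0.2, -0.0]
finger_gap: 0.0002
clock: 37.27
tcp_pos: [0.4371, -0.0547, 0.158]
orientation: [0.007, -0.004, 1.0, 0.002]
wrist_force: [-0.7, -0.0, -0.3]
finger_gap: 0.0002
t 37.27 tcp [ 0.4371 -0.0547  0.158 ] yaw -179.52 F [-0.7 -0.  -0.3] M [0.03 0.06 0.02] gap 0.2
-0.11 570 -0.057796067330716364 0.04127880463792921
-0.055 602 -0.06273171378271958 0.04137913895282307
0.06 603 -0.06376006863871056 0.04136500294248316
0.11 601 -0.058459226407563035 0.04098034194490674
('figure_a', [(0.63, [0.719, 0.299]), (0.6, [0.746, -0.275]), (0.56, [0.663, -0.292])])
('bar', [(0.83, [0.482, -0.218])])
('shim', [(0.63, [0.569, -0.05]), (0.21, [0.451, 0.359])])
```

View pics/f_wrist.png

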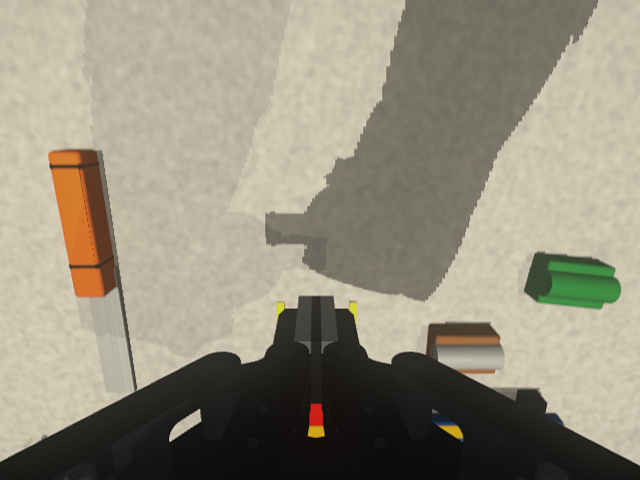

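View pics/f_side.png

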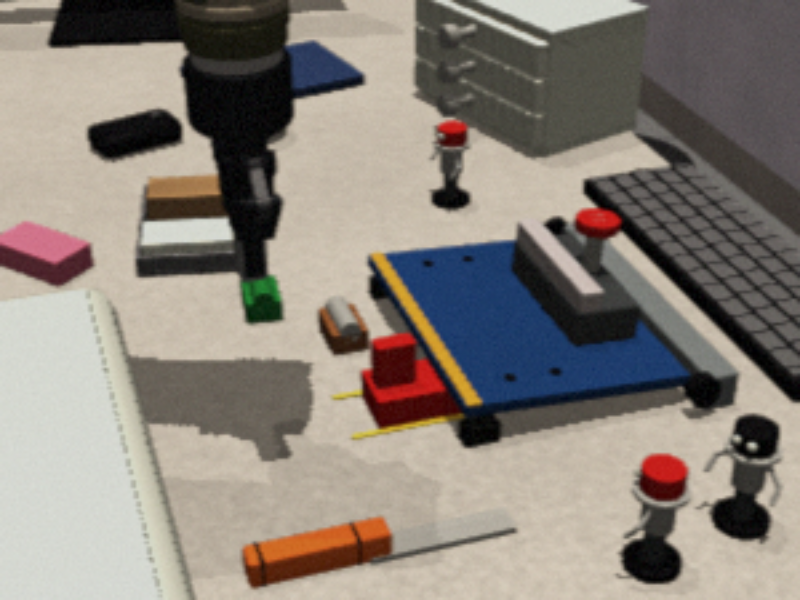

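View pics/f_top.png

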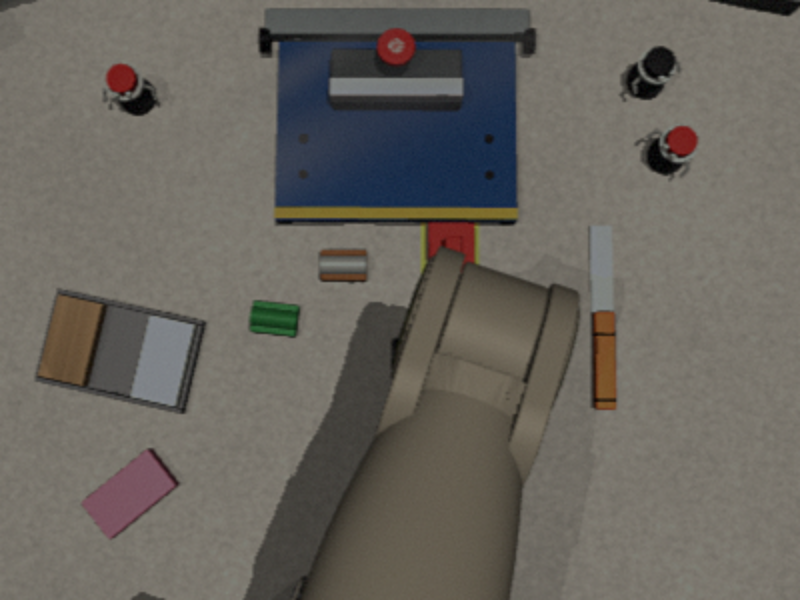

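```bash
python3 -m creep '{"hand":[0,0,0,0,0],"delta_pos":[[0,0,0],[0,0,0],[0,0,0],[0,0,0],[0,0,0]],"turn":[0,0,0,0,0]}' 20
python3 -c "
from workcell import env
print(env.hand_in())"
```

```text
clock: 37.98
tcp_pos: [0.4402, -0.0553, 0.1583]
orientation: [0.007, -0.004, 1.0, 0.002]
wrist_force: [-0.0, -0.2, 0.2]
finger_gap: 0.0003
the job is handed in; nothing more can be done
None
```

The job is done and handed in at about 38 s of the 72 s allowed. I got no verdict back.

**What I did**
- **Bar tilt:** I tilted the bar about 30° in the grip by hooking its tip lightly under the plate's edge. The plate still read level (about 30 mm at the top) when I checked partway through that lift.
- **Levering:** I then levered over the brown fulcrum until the edge underside stood at about 40 mm, and laid the bar flat near y = -0.22, clear of the stand.
- **Shim:** I lifted it out of the tray and slid it flat along the lane. The first push put the toe about 22 mm under the edge, so I gripped it again and pushed 7 mm further.
- **Pressing:** I pressed the plate down until the force rose sharply, to about 26 N, then backed the gripper off.

**Last checks**
- **Plate:** its tilt is about 0.06 rad, which matches it resting on the 28 mm shim. By the wrist camera, taken just before the pressing, the toe is about 29 mm under the edge.
- **Shim position:** it was within about 1 mm of the lane's middle before the pressing. I did not measure it again after.
- **Everything else:** both other blocks are in the tray, the bar is flat and the three figures are standing. The network's figure positions differ by up to about 8 mm from the first picture, with no uniform shift between them. Nothing went near the figures, so I take this as network error.

**What went wrong or disagreed**
- **Wrist limit:** on the way to the tray the last joint hit its range limit and the tool tilted about 8°. I undid all but about 0.9° of it before touching the shim, which cost about 10 s.
- **Edge position:** the top and wrist cameras place the plate's edge several millimetres apart, which is why I pushed the shim further in.

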